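# Pack the cassette transport case, lock it and proof-pull the lock

### The job

Pack the tissue cassettes lying on the bench into the transport case. Squeeze the two orange tabs on the lid's collar together and turn it anticlockwise to unlock, slide the lid fully open, lay every cassette inside, push the lid fully shut, squeeze the tabs and turn the collar back clockwise until it locks and the tabs click out. Then prove the lock: draw the black grip of the sprung gauge out until the red band stands at the barrel's mouth, hold it there for five seconds without ever pulling it beyond 30 mm, and let it go home again; do not knock the beaker or vials about.

Things in the scene. Friction and masses are not known exactly. Their poses are not given: they have to be found in the camera images.
- case: Fixed white transport case on a grey foot plate, 150 x 212 mm over all (x, y), side walls 34 mm high, z up. Origin: on the bench under the compartment's centre. Its rails run on to y = -156 mm of its axes; the blue lid slides on them to the case's -y. A steel catch post, 50 mm high, stands at x +79, y -14 mm.
- floor (a point): Centre of the compartment's floor, 6.5 mm above the bench; axes as the case's. Inside, the compartment spans x +-63 mm and y +-50 mm, with walls 28 mm high above this floor; open to the top when the lid is open.
- lid (a joint): Slide of the blue lid (141 x 112 mm, top 40 mm above the bench), in m: 0 shut (compartment covered), 0.100 fully open (moved to the case's -y; compartment uncovered). Friction about 1.5 N, stays where left. Locked by the collar when the collar reads 0 (about 3 mm of play). The lid carries the collar and the gauge with it.
- collar (a joint): Turn of the black collar on the lid, rad, vertical axis: 0 locked (steel latch bar points to the case's +x, behind the catch post), 1.22 unlocked (turned anticlockwise seen from above; end stop). Sprung tabs lock it at both ends; it turns only with both tabs squeezed in by 5 mm or more, and then easily. It reaches 0 only with the lid fully shut.
- tab_a (a joint): Inward travel of one orange tab of the collar, in m: 0 sprung out, 0.007 fully in (stop).
- tab_b (a joint): Inward travel of the other orange tab, same values.
- collar_grip (a point): On the collar's axis midway between the two orange tabs, 82 mm above the bench, the height to grip. The tabs are upright plates 24 mm wide, 58 to 90 mm above the bench, 56 mm over their outer faces when out, 42 mm squeezed (3 N each to start, 8 N fully in); they stand at +y and -y of this point's axes, which turn with the collar (at 0 they are the case's). Lid shut: at x +20, y 0 mm of the case.
- gauge (a joint): Pull-out of the sprung gauge on the lid, in m: 0 home, 0.020 the middle of the red band is at the barrel's mouth (the red band covers 0.017 to 0.023), 0.035 end stop. Pulled to the case's -y relative to the lid; the spring takes 3 N to start, 11 N at 0.020, and draws it home when let go.
- gauge_grip (a point): Centre of the gauge's black grip, a block 30 mm wide (along the case's x), 16 mm long (along y), 42 to 66 mm above the bench; this point is 58 mm above it. Pinch its two sides along the case's x. The aluminium barrel (15 mm thick) ends 8 mm from the grip when home. Axes as the case's.
- cassette_orange: Orange plastic tissue cassette 28 x 40 x 10 mm (x, y, z), 16 to 28 g, lying flat on the bench; origin at the centre of its underside. May be absent.
- cassette_green: Green cassette, as the orange one. May be absent.
- cassette_white: White cassette, as the orange one. May be absent.
- cassette_blue: Blue cassette, as the orange one. May be absent.
- beaker_50: Bystander: small clear beaker 46 x 52 x 56 mm, loose, near the front of the bench; origin at the centre of its underside.
- vial_3: Bystander: vial with white cap, 24 mm across, 51 mm high, loose, behind the case on the left; origin at the centre of its underside.
- vial_4: Bystander: vial with black cap, 24 mm across, 53 mm high, loose, beside vial_3.
Not all that is in view belongs to the job. What is shaped like the cassette_white but brown or yellow is not meant. Of the things that look like the cassette_blue, take the one that is farthest to the robot's right at the start.

How it is judged (in metres and radians):
On the way, in this order (a step that is already met when the one before it is completed fails the run):
1. the collar is turned to unlocked (value of joint collar above 1.1 rad), for 0.2 s.
2. the lid is slid open (value of joint lid above 0.09 m), for 0.2 s.
3. every cassette lies in the compartment (x of cassette_orange in the frame of case between -0.064 and 0.064 m and y of cassette_orange in the frame of case between -0.051 and 0.051 m and z of cassette_orange in the frame of case between 0 and 0.03 m and x of cassette_green in the frame of case between -0.064 and 0.064 m and y of cassette_green in the frame of case between -0.051 and 0.051 m and z of cassette_green in the frame of case between 0 and 0.03 m and x of cassette_white in the frame of case between -0.064 and 0.064 m and y of cassette_white in the frame of case between -0.051 and 0.051 m and z of cassette_white in the frame of case between 0 and 0.03 m and x of cassette_blue in the frame of case between -0.064 and 0.064 m and y of cassette_blue in the frame of case between -0.051 and 0.051 m and z of cassette_blue in the frame of case between 0 and 0.03 m and value of joint lid above 0.09 m and contact force between the fingers and cassette_orange below 0.05 N and contact force between the fingers and cassette_green below 0.05 N and contact force between the fingers and cassette_white below 0.05 N and contact force between the fingers and cassette_blue below 0.05 N), for 0.3 s.
4. the lid is shut and the collar locked, tabs sprung out (x of cassette_orange in the frame of case between -0.064 and 0.064 m and y of cassette_orange in the frame of case between -0.051 and 0.051 m and z of cassette_orange in the frame of case between 0 and 0.03 m and x of cassette_green in the frame of case between -0.064 and 0.064 m and y of cassette_green in the frame of case between -0.051 and 0.051 m and z of cassette_green in the frame of case between 0 and 0.03 m and x of cassette_white in the frame of case between -0.064 and 0.064 m and y of cassette_white in the frame of case between -0.051 and 0.051 m and z of cassette_white in the frame of case between 0 and 0.03 m and x of cassette_blue in the frame of case between -0.064 and 0.064 m and y of cassette_blue in the frame of case between -0.051 and 0.051 m and z of cassette_blue in the frame of case between 0 and 0.03 m and value of joint lid below 0.006 m and value of joint collar below 0.12 rad and value of joint each of tab_a, tab_b below 0.003 m and value of joint gauge below 0.01 m), for 0.2 s.
5. the gauge is held with the red band at the mouth, the locked lid staying shut (value of joint gauge between 0.017 and 0.023 m and value of joint lid below 0.006 m and value of joint collar below 0.12 rad and value of joint each of tab_a, tab_b below 0.003 m), for 4.5 s.
At the end, for the whole second after the job is handed in: Every cassette present lies in the compartment (origin within its inner walls, under 30 mm above the bench), the lid is within 6 mm of shut, the collar within 0.12 rad of locked with both tabs sprung out to within 3 mm, and the gauge is back home within 3 mm (x of cassette_orange in the frame of case between -0.064 and 0.064 m and y of cassette_orange in the frame of case between -0.051 and 0.051 m and z of cassette_orange in the frame of case between 0 and 0.03 m and x of cassette_green in the frame of case between -0.064 and 0.064 m and y of cassette_green in the frame of case between -0.051 and 0.051 m and z of cassette_green in the frame of case between 0 and 0.03 m and x of cassette_white in the frame of case between -0.064 and 0.064 m and y of cassette_white in the frame of case between -0.051 and 0.051 m and z of cassette_white in the frame of case between 0 and 0.03 m and x of cassette_blue in the frame of case between -0.064 and 0.064 m and y of cassette_blue in the frame of case between -0.051 and 0.051 m and z of cassette_blue in the frame of case between 0 and 0.03 m and value of joint lid below 0.006 m and value of joint collar below 0.12 rad and value of joint each of tab_a, tab_b, gauge below 0.003 m); the robot touches nothing.
It fails at once if the gauge is pulled beyond 30 mm (value of joint gauge above 0.03 m).
It fails at once if beaker_50 is knocked aside by more than 30 mm (distance of beaker_50 from where it was at the start of the episode above 0.03 m).
It fails at once if vial_3 is knocked aside by more than 30 mm (distance of vial_3 from where it was at the start of the episode above 0.03 m).
It fails at once if vial_4 is knocked aside by more than 30 mm (distance of vial_4 from where it was at the start of the episode above 0.03 m).
Of cassette_orange, cassette_green, cassette_white, cassette_blue only 2 to 4 are there at a start; the rules pass over those that are not, and their reading is None.
At some moment in a run one of cassette_orange, cassette_green, cassette_white, cassette_blue may be knocked a few centimetres aside while the robot is not near it.
Once in a run the grip may slacken for a moment while it holds something.
It also fails if it takes over 210 s, if anything falls off the work surface, if the arm or the gripper's body presses on something with over 40 N, if the wrist force passes 120 N, or if a joint passes its speed limit or range.

### The arm

A 6-joint arm with a two-finger parallel gripper is mounted at the origin on a cart in front of the work surface, level with it; the furniture and walls round the work are solid. World frame = base frame: x ahead of the robot, y to its left, z up, the work surface at z = 0. Lengths are in mm, angles in rad, forces in N, time in s.
With the tool pointing down it reaches from about 275 to 1000 mm from the base axis. Payload 8.4 kg.
Tool frame: the origin (TCP) lies at the very end of the fingers, on their centre line; the grasp point (between the pads) lies 19 mm behind it; z points along the fingers, y is the line along which they close (so a half turn about z gives the same grasp; the last joint's range is limited). The gripper opens to 85 mm and grips with 20 to 120 N. Pads are 22 mm wide; open, the fingers measure 114 mm over their backs; the gripper's body (76 mm by 85 mm) begins 54 mm behind the grasp point. The pads swing forward as they close: fully open they stand 13 mm farther back than shut.
Start: joints at [1.254, 0.353, 1.633, -0, 1.155, -0.002], TCP at [193.515, 594.289, 231.281] pointing down, gripper open.
Joint ranges: [-2.63, 2.63], [-0.92, 2.1], [0.06, 2.66], [-1.3, 4.44], [0, 2.69], [-3.02, 3.02]. Speed limits (rad/s): [2.22, 2.22, 2.79, 3.14, 3.14, 3.14].

### API

Orientations are given as [roll, pitch, yaw] about the fixed x, y, z axes, in that order (R = Rz(yaw) Ry(pitch) Rx(roll)).
In Python, from rig import r, vision gives the robot as it stands. The module is installed in compiled form; this text tells all that it offers.
- The arm moves only by the tool play_rows, never from a script. Its argument "steps" is a list of rows, each an object with "delta_pos": the shift along the tool's x, y, z in cm, a list of three; "yaw": the turn about the tool's z in rad; "jaw": the opening in per cent of the stroke, from 0 (shut) to 100 (fully open). A call has exactly 8 rows; each row is the pose to reach, as a shift and turn from the pose commanded when the call began, along the tool's axes at that moment; what a row does not reach only later rows make up. A row lasts 1/10 s, in which the tool goes at most 50 mm and 8.59 degrees, less where a joint would pass 70% of its speed; a pose out of reach is approached as far as the arm can. A call with a gripper value outside its range is refused whole. The fingers move at their own pace and stop on an object; "grip_force" is the grip in N (left out, the last holds). Time passes only in rows, so rows that repeat a pose let the fingers close, or fill a call up. It gives the time, the measured TCP pose, the force, the opening and the grip force at its end, in the units of the state.
- r.sense(): the state, without advancing time (a new reading comes with each control period).
- vision.grab_frame(name): name is "side" or "top"; returns (picture, depth): 400x640x3 uint8, red, green, blue; 400x640 float32, mm along the optical axis (not along the pixel's ray), 0 where there is no reading.
- vision.calibration(name): a dict with "mtx" (3x3 intrinsics, pixels), "extrinsics" (4x4, takes a point from camera to world coordinates). Camera axes: x right, y down, z forward; pixel columns grow to the right and rows downward; lengths in mm; the calibration is good to about 2 mm. A picture is of the moment at which its call begins. calibration takes no time and is no camera call.
- r.sign_off(): hands the job in; it is judged then, once.
Trained networks look in the newest picture that a camera, given by its name, has taken for a name from the list of things; names that differ only in an ending like _2 or _b are one class to them, and where a whole thing is asked for, a point or a joint stands for the part that bears it (a point fixed in the world has none). Each returns a list of dicts, best first, with "conf" (0 to 1); they miss things now and then, are a little off and sometimes report something else, mostly with a low value. They report only what shows in the picture. A call takes as long as a camera call. They do not tell look-alikes from the thing itself.
- vision.cut_out(camera, thing): "region" (400x640 bool, what is visible of it) and "uv" ([column, row] in pixels, amid what is visible of it).
- vision.landmark_of(camera, thing): "uv" ([column, row] in pixels: a listed point, or the origin of a listed thing).
The state is a dict: "clock": time; "qpos": joint angles; "qvel": joint speeds; "joint_efforts": joint torques, N m; "eef_pos": TCP position; "tcp_rot": TCP orientation; "contact_force": force on the tool from outside, world axes, zero at the start; "wrist_torque": the same for the moment, N m; "opening": opening from 0.0 (shut) to 1.0 (fully open); "grasp_force": force on a finger pad.
Only numpy, scipy, OpenCV 4.12 (cv2) and the standard library are available. Lean on these libraries where they do the work, as an engineer would, in place of code of your own. Each camera call takes 0.05 s, during which the arm holds its last target. There are 200 camera calls.

## Working session

There is one attempt and no reset: what is moved stays moved. The work goes in short steps, Python scripts to look and compute and a tool call to move; the robot and the scene stay as the last step left them, time stands still between calls to the robot, and variables do not carry over. Pictures are saved under pics/ and viewed, at most 14 in all, crops included, and the job is handed in when it is done.

Besides the shell and the picture viewer there is one more tool, called after ">>>" as name(argument=value, ...) on one line, values as JSON. play_rows: Moves the arm, as the interface text tells. Its arguments: {"type":"object","properties":{"steps":{"type":"array"},"grip_force":{"type":"number"}},"required":["steps"]}

```bash
mkdir -p pics
cat > h.py <<'E'
import numpy as np, cv2
from rig import r, vision
def cal(c):
    k=vision.calibration(c); return np.array(k["mtx"]),np.array(k["extrinsics"])
def ray(c,uv,z):
    K,E=cal(c); d=E[:3,:3]@np.linalg.solve(K,[uv[0],uv[1],1]); o=E[:3,3]
    return o+d*(z-o[2])/d[2]
def world(c,D):
    K,E=cal(c); v,u=np.mgrid[:400,:640]
    P=np.stack([(u-K[0,2])/K[0,0]*D,(v-K[1,2])/K[1,1]*D,D],-1)
    return P@E[:3,:3].T+E[:3,3]
def save(n,p): cv2.imwrite("pics/"+n,p[...,::-1])
def st():
    s=r.sense(); return {k:np.round(s[k],3).tolist() for k in("clock","eef_pos","tcp_rot","contact_force","opening","grasp_force","qpos")}
E
python3 - <<'E'
from h import *
for c in("top","side"):
    p,d=vision.grab_frame(c); save(c+"0.png",p); np.savez(c+"0.npz",p=p,d=d)
    K,E=cal(c); print(c,K.round(1).tolist(),E.round(3).tolist())
    for t,z in(("cassette_orange",0),("cassette_green",0),("cassette_white",0),("cassette_blue",0),("collar_grip",82),("gauge_grip",58),("floor",6.5),("case",0),("beaker_50",0),("vial_3",0)):
        for x in vision.landmark_of(c,t)[:4]: print(c,t,round(x["conf"],2),np.round(x["uv"],1),ray(c,x["uv"],z).round(0))
print(st())
E
```

```text
top [[483.7, 0.0, 322.7], [0.0, 483.7, 204.1], [0.0, 0.0, 1.0]] [[-0.026, -0.997, 0.078, 405.258], [-1.0, 0.026, 0.0, -56.067], [-0.002, -0.078, -0.997, 1441.251], [0.0, 0.0, 0.0, 1.0]]
top cassette_orange 0.59 [370.5 187. ] [ 566. -200.    0.]
top cassette_green 0.46 [412.  186.9] [ 563. -325.    0.]
top cassette_green 0.41 [370.5 229.2] [ 440. -196.    0.]
top cassette_white 0.47 [434.4 254.8] [ 359. -383.    0.]
top cassette_white 0.46 [411.5 220.4] [ 463. -319.    0.]
top cassette_white 0.42 [355.7 211.4] [ 494. -154.    0.]
top cassette_blue 0.69 [342.7 234.3] [ 427. -113.    0.]
top cassette_blue 0.51 [415.1 186.7] [ 564. -334.    0.]
top collar_grip 0.64 [258.4 211. ] [497. 126.  82.]
top gauge_grip 0.46 [286.9 216. ] [483.  48.  58.]
top gauge_grip 0.17 [223.9 156.3] [660. 226.  58.]
top floor 0.25 [233.6 169.9] [628. 208.   6.]
top case 0.76 [260.7 223.3] [466. 130.   0.]
top beaker_50 0.57 [326.1 258.7] [356. -62.   0.]
top beaker_50 0.38 [288.  216.2] [485.  49.   0.]
top vial_3 0.61 [230.7 168.8] [632. 218.   0.]
top vial_3 0.51 [221.2 156.9] [669. 246.   0.]
side [[406.4
[... 702 characters left out ...]
grip 0.67 [327.6 256.9] [486. 129.  82.]
side collar_grip 0.36 [333.9 286.2] [475. 212.  82.]
side collar_grip 0.31 [221.3 331.1] [647. 317.  82.]
side gauge_grip 0.57 [326.9 244. ] [487.  53.  58.]
side floor 0.74 [334.5 288.4] [471. 132.   6.]
side case 0.81 [331.6 292. ] [477. 135.   0.]
side case 0.43 [226.5 331.9] [664. 243.   0.]
side beaker_50 0.9 [383.3 236.2] [350. -65.   0.]
side vial_3 0.87 [224.9 332.3] [666. 244.   0.]
side vial_3 0.73 [247.5 317.6] [632. 208.   0.]
{'clock': 1.1, 'eef_pos': [193.54, 594.299, 231.311], 'tcp_rot': [3.142, 0.0, 2.827], 'contact_force': [-0.469, 0.107, 0.501], 'opening': 0.999, 'grasp_force': 0.0, 'qpos': [1.254, 0.353, 1.633, -0.0, 1.155, -0.002]}
```

View pics/top0.png

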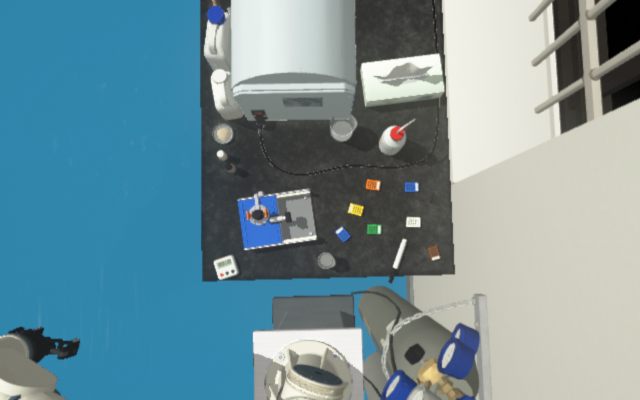

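View pics/side0.png

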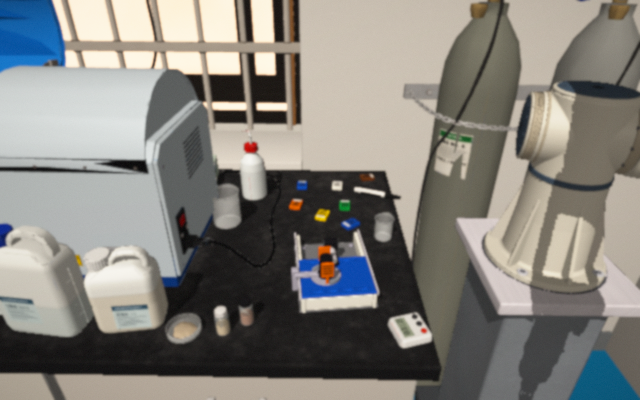

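Cassette-like things in the top view are orange (373,185), green (374,230), white (413,222), blue (412,187) and blue (343,234). The yellow one (356,210) and the brown one (434,253) are excluded. Of the two blues, I take the robot's rightmost, at (412,187). Next I measure the poses and check this in one crop.

```bash
cat >> h.py <<'E'
HS={"orange":((6,150,90),(16,255,255)),"green":((45,100,50),(85,255,255)),"blue":((105,130,60),(125,255,255)),"white":((0,0,150),(180,70,255))}
def rect(c,mask,z):
    v,u=np.nonzero(mask); P=np.array([ray(c,(a,b),z)[:2] for a,b in zip(u,v)],np.float32)
    (cx,cy),(w,h),a=cv2.minAreaRect(P)
    if w>h: a+=90   # a: now direction of short side
    return (round(cx,1),round(cy,1)),sorted((round(w,1),round(h,1))),round(((a+90)%180)-90,1)
def blobs(c,p,name,win):
    h=cv2.cvtColor(p,cv2.COLOR_RGB2HSV); m=cv2.inRange(h,*HS[name]); k=np.zeros_like(m); x0,x1,y0,y1=win; k[y0:y1,x0:x1]=1
    n,l,s,_=cv2.connectedComponentsWithStats(m*k)
    return [l==i for i in range(1,n) if s[i,4]>15]
E
python3 - <<'E'
from h import *
p=np.load("top0.npz")["p"];d=np.load("top0.npz")["d"]
for n in("orange","green","white","blue"):
    for m in blobs("top",p,n,(325,445,175,265)): print(n,m.sum(),rect("top",m,10))
for m in blobs("top",p,"blue",(225,325,185,255)): print("lid",m.sum(),rect("top",m,40))
W=world("top",d)
crop=p[180:260,228:440]; save("c1.png",cv2.resize(crop,None,fx=3.7,fy=3.7,interpolation=cv2.INTER_CUBIC))
q=np.load("side0.npz")["p"]
for n in("orange","green","white","blue"):
    for m in blobs("side",q,n,(270,365,170,232)): print("side",n,m.sum(),rect("side",m,8))
E
```

```text
orange 111 ((572.5, -204.0), [32.9, 35.7], -1.9)
green 113 ((440.3, -199.6), [29.6, 29.6], 88.1)
white 18 ((563.1, -334.7), [6.0, 21.0], 87.6)
white 16 ((504.1, -138.0), [5.8, 19.5], 74.3)
white 145 ((459.3, -321.5), [26.6, 41.7], -1.5)
white 25 ((439.7, -220.3), [5.9, 23.6], 88.0)
white 23 ((440.5, -101.5), [8.8, 21.3], 35.3)
white 133 ((371.3, -278.9), [14.2, 81.3], 68.5)
white 62 ((354.0, -67.2), [17.7, 26.3], 88.5)
white 27 ((351.7, -383.4), [9.2, 22.4], 16.8)
blue 101 ((563.6, -318.2), [26.9, 32.7], -1.5)
blue 102 ((424.0, -115.2), [29.1, 30.5], -51.7)
lid 236 ((514.3, 103.3), [48.5, 57.6], -82.9)
lid 1105 ((469.6, 129.6), [111.9, 137.0], -83.1)
side orange 114 ((573.7, -197.5), [33.9, 57.0], -8.0)
side green 112 ((441.0, -192.1), [32.9, 49.4], -1.2)
side white 53 ((452.6, -422.1), [0.0, 165.6], -88.2)
side white 85 ((459.1, -317.9), [27.0, 52.6], -0.5)
side white 48 ((394.3, -294.0), [25.0, 30.3], -88.3)
side blue 94 ((562.5, -308.4), [32.6, 51.7], 2.6)
side blue 153 ((428.9, -106.7), [41.4, 56.2], -48.2)
```

View pics/c1.png

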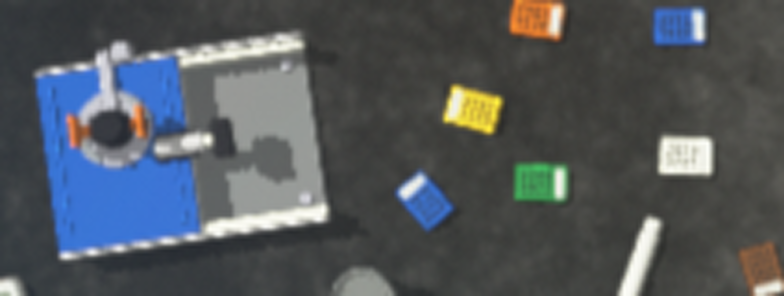

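Run:
```python
from h import *
p=np.load("top0.npz")["p"];q=np.load("side0.npz")["p"]
for c,im,w in(("top",p,(238,275,200,225)),("side",q,(310,345,240,285))):
    h=cv2.cvtColor(im,cv2.COLOR_RGB2HSV); m=cv2.inRange(h,(3,110,60),(18,255,255)); k=np.zeros_like(m);k[w[2]:w[3],w[0]:w[1]]=1
    n,l,s,ce=cv2.connectedComponentsWithStats(m*k)
    for i in range(1,n):
        if s[i,4]>4: 
            a=l==i; v,u=np.nonzero(a); print(c,s[i].tolist(),ray(c,ce[i],90 if c=="top" else 74).round(1), ray(c,(u.mean(),v.min()),90).round(1))
    m=cv2.inRange(h,(0,0,0),(180,255,45)); w=(280,295,208,225) if c=="top" else (320,340,236,256)
    k*=0;k[w[2]:w[3],w[0]:w[1]]=1; n,l,s,ce=cv2.connectedComponentsWithStats(m*k)
    for i in range(1,n):
        if s[i,4]>4: print(c,"grip",s[i].tolist(),ray(c,ce[i],66).round(1))
# wall/rails outline
h=cv2.cvtColor(p,cv2.COLOR_RGB2HSV); m=cv2.inRange(h,(0,0,200),(180,50,255)); k=np.zeros_like(m);k[185:255,230:325]=1
n,l,s,ce=cv2.connectedComponentsWithStats(m*k)
big=np.isin(l,[i for i in range(1,n) if s[i,4]>60]); print(rect("top",big,34))
```

```text
top [263, 209, 5, 8, 25] [492.  106.4  90. ] [502.  106.2  90. ]
top [246, 212, 6, 7, 26] [486.1 152.7  90. ] [494.7 152.6  90. ]
side [318, 245, 13, 15, 127] [494.2  96.7  74. ] [494.4 101.3  90. ]
side [320, 261, 15, 23, 261] [487.3 158.2  74. ] [487.5 151.7  90. ]
side grip [320, 236, 20, 13, 162] [480.3  49.4  66. ]
side grip [322, 255, 8, 1, 8] [490.  101.6  66. ]Traceback (most recent call last):
  File "<stdin>", line 16, in <module>
  File "h.py", line 17, in rect
    v,u=np.nonzero(mask); P=np.array([ray(c,(a,b),z)[:2] for a,b in zip(u,v)],np.float32)
                                      ~~~^^^^^^^^^^^
  File "h.py", line 6, in ray
    K,E=cal(c); d=E[:3,:3]@np.linalg.solve(K,[uv[0],uv[1],1]); o=E[:3,3]
        ~~~^^^
  File "h.py", line 4, in cal
    k=vision.calibration(c); return np.array(k["mtx"]),np.array(k["extrinsics"])
ValueError: time passes only in moves, steps and waits
```

>>> play_rows(steps=[{"delta_pos": [0, 0, -2], "yaw": 0.15, "jaw": 100}, {"delta_pos": [0, 0, -2], "yaw": 0.3, "jaw": 100}, {"delta_pos": [0, 0, -2], "yaw": 0.45, "jaw": 100}, {"delta_pos": [0, 0, -2], "yaw": 0.6, "jaw": 100}, {"delta_pos": [0, 0, -2], "yaw": 0.75, "jaw": 100}, {"delta_pos": [0, 0, -2], "yaw": 0.9, "jaw": 100}, {"delta_pos": [0, 0, -2], "yaw": 1.05, "jaw": 100}, {"delta_pos": [0, 0, -2], "yaw": 1.2, "jaw": 100}], grip_force=40)

```text
clock: 1.9
eef_pos: [193.5, 594.3, 251.3]
tcp_rot: [3.142, -0.0, 1.621]
contact_force: [-0.3, 0.5, -0.3]
opening: 0.998
grasp_force: 0.0
```

>>> play_rows(steps=[{"delta_pos": [0, 0, 0], "yaw": 0.15, "jaw": 100}, {"delta_pos": [0, 0, 0], "yaw": 0.3, "jaw": 100}, {"delta_pos": [0, 0, 0], "yaw": 0.45, "jaw": 100}, {"delta_pos": [0, 0, 0], "yaw": 0.6, "jaw": 100}, {"delta_pos": [0, 0, 0], "yaw": 0.75, "jaw": 100}, {"delta_pos": [0, 0, 0], "yaw": 0.9, "jaw": 100}, {"delta_pos": [0, 0, 0], "yaw": 1.05, "jaw": 100}, {"delta_pos": [0, 0, 0], "yaw": 1.2, "jaw": 100}])

```text
clock: 2.7
eef_pos: [193.5, 594.3, 251.3]
tcp_rot: [-3.142, 0.0, 0.421]
contact_force: [0.0, -0.4, 0.3]
opening: 1.0
grasp_force: 0.0
```

>>> play_rows(steps=[{"delta_pos": [0.7, 4.9, 0], "yaw": 0.04, "jaw": 100}, {"delta_pos": [1.4, 9.8, 0], "yaw": 0.08, "jaw": 100}, {"delta_pos": [2.1, 14.7, 0], "yaw": 0.12, "jaw": 100}, {"delta_pos": [2.8, 19.6, 0], "yaw": 0.16, "jaw": 100}, {"delta_pos": [3.5, 24.5, 0], "yaw": 0.2, "jaw": 100}, {"delta_pos": [4.2, 29.4, 0], "yaw": 0.24, "jaw": 100}, {"delta_pos": [5.0, 34.3, 0], "yaw": 0.28, "jaw": 100}, {"delta_pos": [5.8, 39.2, 0], "yaw": 0.3, "jaw": 100}])

```text
clock: 3.5
eef_pos: [409.4, 259.8, 251.7]
tcp_rot: [-3.141, -0.001, 0.126]
contact_force: [-0.3, 1.1, 0.7]
opening: 1.0
grasp_force: 0.0
```

```bash
cat >> h.py <<'E'
CO=np.array([469.6,127.5]); CY=0.122
def cs(x,y): # case -> world
    c,s=np.cos(CY),np.sin(CY); return CO+[c*x-s*y,s*x+c*y]
def go(x,y,z,yaw=None):
    s=r.sense(); p=np.array(s["eef_pos"]); a=s["tcp_rot"][2]; d=np.array([x,y,z])-p
    t=[d[0]*np.cos(a)+d[1]*np.sin(a), d[0]*np.sin(a)-d[1]*np.cos(a), -d[2]]
    w=0 if yaw is None else -((yaw-a+np.pi)%(2*np.pi)-np.pi)
    print("at",p.round(1),round(a,3),"delta cm",(np.array(t)/10).round(2),"yaw",round(w,3))
E
python3 -c "
from h import *
go(489.5,129.3,160,.122)"
```

```text
at [409.4 259.8 251.7] 0.126 delta cm [ 6.31 13.95  9.17] yaw 0.004
```

>>> play_rows(steps=[{"delta_pos": [2.1, 4.7, 0.5], "yaw": 0, "jaw": 100}, {"delta_pos": [4.2, 9.4, 2], "yaw": 0, "jaw": 100}, {"delta_pos": [6.3, 13.9, 5], "yaw": 0, "jaw": 100}, {"delta_pos": [6.3, 13.9, 8], "yaw": 0, "jaw": 100}, {"delta_pos": [6.3, 13.9, 11], "yaw": 0, "jaw": 100}, {"delta_pos": [6.3, 13.9, 14], "yaw": 0, "jaw": 100}, {"delta_pos": [6.3, 13.9, 14], "yaw": 0, "jaw": 100}, {"delta_pos": [6.3, 13.9, 14], "yaw": 0, "jaw": 100}])

```text
clock: 4.3
eef_pos: [488.6, 131.6, 111.6]
tcp_rot: [3.141, 0.001, 0.127]
contact_force: [-0.1, 0.5, -0.5]
opening: 0.998
grasp_force: 0.0
```

```bash
python3 -c "
from h import *
go(489.5,129.3,64,.122)
p,d=vision.grab_frame('side'); save('s1.png',cv2.resize(p[180:310,260:420],None,fx=4,fy=4,interpolation=cv2.INTER_CUBIC))"
```

```text
at [488.6 131.6 111.6] 0.127 delta cm [0.06 0.24 4.76] yaw 0.005
```

View pics/s1.png

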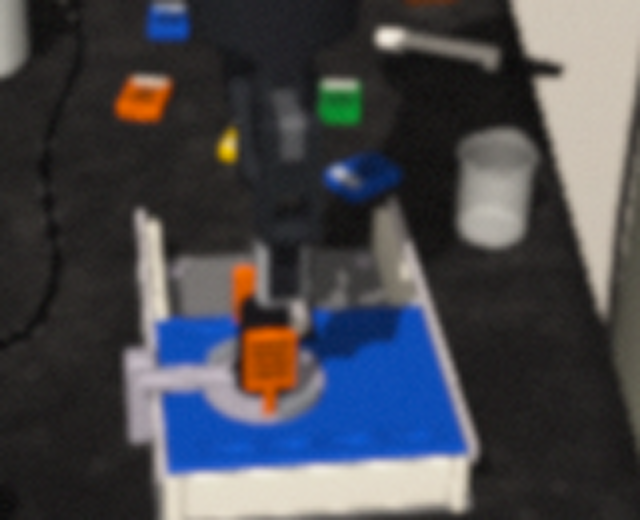

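The side crop shows the near finger at (285,270), in line above the near tab (270,360) within about 2 mm. I descend and squeeze.

>>> play_rows(steps=[{"delta_pos": [0.15, 0.2, 1.5], "yaw": 0, "jaw": 100}, {"delta_pos": [0.15, 0.2, 3], "yaw": 0, "jaw": 100}, {"delta_pos": [0.15, 0.2, 4], "yaw": 0, "jaw": 100}, {"delta_pos": [0.15, 0.2, 4.7], "yaw": 0, "jaw": 100}, {"delta_pos": [0.15, 0.2, 4.7], "yaw": 0, "jaw": 100}, {"delta_pos": [0.15, 0.2, 4.7], "yaw": 0, "jaw": 60}, {"delta_pos": [0.15, 0.2, 4.7], "yaw": 0, "jaw": 40}, {"delta_pos": [0.15, 0.2, 4.7], "yaw": 0, "jaw": 40}], grip_force=40)

```text
clock: 5.15
eef_pos: [491.1, 129.9, 65.1]
tcp_rot: [-3.141, -0.001, 0.127]
contact_force: [-1.5, -0.4, 8.7]
opening: 0.516
grasp_force: 7.0
```

>>> play_rows(steps=[{"delta_pos": [0, 0, 0], "yaw": 0, "jaw": 40}, {"delta_pos": [0, 0, 0], "yaw": 0, "jaw": 40}, {"delta_pos": [0, 0, 0], "yaw": 0, "jaw": 40}, {"delta_pos": [0, 0, 0], "yaw": 0, "jaw": 40}, {"delta_pos": [0, 0, 0], "yaw": 0, "jaw": 40}, {"delta_pos": [0, 0, 0], "yaw": 0, "jaw": 40}, {"delta_pos": [0, 0, 0], "yaw": 0, "jaw": 40}, {"delta_pos": [0, 0, 0], "yaw": 0, "jaw": 40}])

```text
clock: 5.95
eef_pos: [491.3, 130.0, 65.9]
tcp_rot: [-3.141, -0.002, 0.127]
contact_force: [-3.2, -0.9, 16.8]
opening: 0.462
grasp_force: 38.2
```

>>> play_rows(steps=[{"delta_pos": [0, 0, -0.1], "yaw": -0.14, "jaw": 40}, {"delta_pos": [0, 0, -0.2], "yaw": -0.28, "jaw": 40}, {"delta_pos": [0, 0, -0.2], "yaw": -0.42, "jaw": 40}, {"delta_pos": [0, 0, -0.2], "yaw": -0.56, "jaw": 40}, {"delta_pos": [0, 0, -0.2], "yaw": -0.7, "jaw": 40}, {"delta_pos": [0, 0, -0.2], "yaw": -0.84, "jaw": 40}, {"delta_pos": [0, 0, -0.2], "yaw": -0.98, "jaw": 40}, {"delta_pos": [0, 0, -0.2], "yaw": -1.12, "jaw": 40}])

```text
clock: 6.75
eef_pos: [490.6, 130.0, 66.6]
tcp_rot: [3.141, -0.001, 1.252]
contact_force: [-0.3, 1.6, -0.4]
opening: 0.448
grasp_force: 43.8
```

>>> play_rows(steps=[{"delta_pos": [0, 0, 0], "yaw": -0.06, "jaw": 40}, {"delta_pos": [0, 0, 0], "yaw": -0.11, "jaw": 40}, {"delta_pos": [0, 0, 0], "yaw": -0.11, "jaw": 40}, {"delta_pos": [0, 0, 0], "yaw": -0.11, "jaw": 40}, {"delta_pos": [0, 0, 0], "yaw": -0.11, "jaw": 40}, {"delta_pos": [0, 0, 0], "yaw": -0.11, "jaw": 40}, {"delta_pos": [0, 0, 0], "yaw": -0.11, "jaw": 40}, {"delta_pos": [0, 0, 0], "yaw": -0.11, "jaw": 40}])

```text
clock: 7.55
eef_pos: [490.5, 129.8, 66.5]
tcp_rot: [3.141, -0.0, 1.356]
contact_force: [-1.1, 1.3, 4.6]
opening: 0.452
grasp_force: 45.2
```

```bash
python3 -c "
from h import *
print(st(), r.sense()['wrist_torque'])
p,d=vision.grab_frame('side'); save('s2.png',cv2.resize(p[210:310,270:400],None,fx=4,fy=4,interpolation=cv2.INTER_CUBIC))
x=cs(20,-98)-cs(20,0); go(*(r.sense()['eef_pos'][:2]+x),66)"
```

```text
{'clock': 7.55, 'eef_pos': [490.526, 129.811, 66.46], 'tcp_rot': [3.141, -0.0, 1.356], 'contact_force': [-1.066, 1.33, 4.606], 'opening': 0.452, 'grasp_force': 45.174, 'qpos': [0.256, 0.401, 2.012, 0.0, 0.728, 0.47]} [ 0.25469137  0.23402878 -0.31965896]
at [490.6 129.8  66.5] 1.357 delta cm [-9.25  3.23  0.05] yaw 0
```

View pics/s2.png

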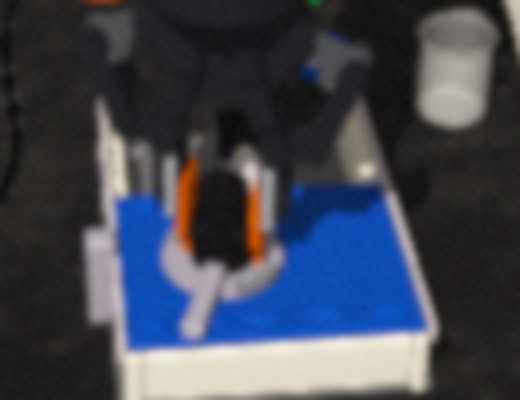

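The collar is turned, with the bar now at (200,310) pointing to +y and both tabs gripped. I slide the lid open.

>>> play_rows(steps=[{"delta_pos": [-0.9, 0.3, 0], "yaw": 0, "jaw": 40}, {"delta_pos": [-2.3, 0.8, 0], "yaw": 0, "jaw": 40}, {"delta_pos": [-3.8, 1.3, 0], "yaw": 0, "jaw": 40}, {"delta_pos": [-5.2, 1.8, 0], "yaw": 0, "jaw": 40}, {"delta_pos": [-6.6, 2.3, 0], "yaw": 0, "jaw": 40}, {"delta_pos": [-8.0, 2.8, 0], "yaw": 0, "jaw": 40}, {"delta_pos": [-9.25, 3.2, 0], "yaw": 0, "jaw": 40}, {"delta_pos": [-9.25, 3.2, 0], "yaw": 0, "jaw": 40}])

```text
clock: 8.4
eef_pos: [502.1, 32.0, 66.5]
tcp_rot: [-3.141, -0.001, 1.355]
contact_force: [-2.1, 2.1, 7.3]
opening: 0.45
grasp_force: 45.5
```

>>> play_rows(steps=[{"delta_pos": [0, 0, 0], "yaw": 0, "jaw": 40}, {"delta_pos": [0, 0, 0], "yaw": 0, "jaw": 100}, {"delta_pos": [0, 0, 0], "yaw": 0, "jaw": 100}, {"delta_pos": [0, 0, 0], "yaw": 0, "jaw": 100}, {"delta_pos": [0, 0, 0], "yaw": 0, "jaw": 100}, {"delta_pos": [0, 0, -3], "yaw": 0, "jaw": 100}, {"delta_pos": [0, 0, -7], "yaw": 0, "jaw": 100}, {"delta_pos": [0, 0, -11], "yaw": 0, "jaw": 100}])

```text
clock: 9.2
eef_pos: [501.5, 32.5, 177.3]
tcp_rot: [-3.14, 0.0, 1.357]
contact_force: [1.0, 0.8, -0.0]
opening: 1.005
grasp_force: 0.0
```

```bash
python3 -c "
from h import *
print(st())
p,d=vision.grab_frame('side'); save('s3.png',p); np.savez('side3.npz',p=p,d=d)
p,d=vision.grab_frame('top'); save('t3.png',cv2.resize(p[180:260,228:440],None,fx=3.7,fy=3.7,interpolation=cv2.INTER_CUBIC)); np.savez('top3.npz',p=p,d=d)
for n in('orange','green','white','blue'):
    for m in blobs('top',p,n,(325,445,175,245)): print(n,m.sum(),rect('top',m,10))
go(563.5,-320.5,150,1.571)
"
```

```text
{'clock': 9.2, 'eef_pos': [501.517, 32.512, 177.279], 'tcp_rot': [-3.14, 0.0, 1.357], 'contact_force': [0.967, 0.779, -0.05], 'opening': 1.005, 'grasp_force': 0.0, 'qpos': [0.062, 0.228, 1.944, -0.0, 0.972, 0.276]}
orange 110 ((572.5, -204.0), [32.9, 35.7], -1.9)
green 106 ((440.4, -199.6), [29.6, 29.6], -2.0)
white 18 ((563.1, -334.7), [6.0, 21.0], 87.6)
white 146 ((459.3, -321.5), [26.6, 41.7], -1.5)
white 24 ((440.1, -101.8), [9.0, 21.3], 32.1)
blue 101 ((563.6, -318.2), [26.9, 32.7], -1.5)
blue 100 ((423.9, -115.0), [28.8, 30.5], -51.7)
at [505.3  32.8 181.3] 1.357 delta cm [-33.29  13.18   3.13] yaw -0.214
```

View pics/t3.png

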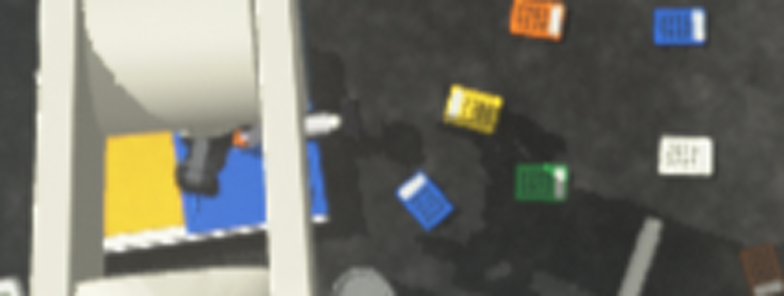

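The top crop shows the open compartment (yellow floor at (145,190)), the lid at (250,190), and the true blue cassette at (680,27), undisturbed. I go to the blue one.

>>> play_rows(steps=[{"delta_pos": [-4.2, 1.6, 0], "yaw": -0.03, "jaw": 65}, {"delta_pos": [-8.4, 3.3, 0], "yaw": -0.06, "jaw": 65}, {"delta_pos": [-12.6, 5.0, 0], "yaw": -0.09, "jaw": 65}, {"delta_pos": [-16.8, 6.6, 0], "yaw": -0.12, "jaw": 65}, {"delta_pos": [-21, 8.3, 0], "yaw": -0.15, "jaw": 65}, {"delta_pos": [-25.2, 10, 1], "yaw": -0.18, "jaw": 65}, {"delta_pos": [-29.3, 11.6, 2], "yaw": -0.21, "jaw": 65}, {"delta_pos": [-33.3, 13.2, 3], "yaw": -0.21, "jaw": 65}])

```text
clock: 10.1
eef_pos: [560.0, -322.7, 145.1]
tcp_rot: [-3.141, -0.0, 1.568]
contact_force: [0.6, 0.1, 0.5]
opening: 0.65
grasp_force: 0.0
```

>>> play_rows(steps=[{"delta_pos": [0, 0, 2], "yaw": 0, "jaw": 65}, {"delta_pos": [0, 0, 4], "yaw": 0, "jaw": 65}, {"delta_pos": [0, 0, 6], "yaw": 0, "jaw": 65}, {"delta_pos": [0, 0, 8], "yaw": 0, "jaw": 65}, {"delta_pos": [0, 0, 10], "yaw": 0, "jaw": 65}, {"delta_pos": [0, 0, 10], "yaw": 0, "jaw": 65}, {"delta_pos": [0, 0, 10], "yaw": 0, "jaw": 65}, {"delta_pos": [0, 0, 10], "yaw": 0, "jaw": 65}])

```text
clock: 10.9
eef_pos: [560.8, -321.2, 47.1]
tcp_rot: [3.141, 0.001, 1.567]
contact_force: [0.4, 0.3, -0.1]
opening: 0.647
grasp_force: 0.0
```

```bash
python3 -c "
from h import *
go(563.5,-320.5,5,1.571); print(cs(28,21),cs(-28,21),cs(28,-21),cs(-28,-21))
"
```

```text
at [ 560.8 -321.2   47.1] 1.567 delta cm [0.07 0.27 4.21] yaw -0.004
[494.83623307 151.75144409] [439.25246841 144.9363794 ] [499.94753159 110.0636206 ] [444.36376693 103.24855591]
```

>>> play_rows(steps=[{"delta_pos": [0, 0.25, 2], "yaw": 0, "jaw": 65}, {"delta_pos": [0, 0.25, 3.5], "yaw": 0, "jaw": 65}, {"delta_pos": [0, 0.25, 4.5], "yaw": 0, "jaw": 65}, {"delta_pos": [0, 0.25, 4.5], "yaw": 0, "jaw": 65}, {"delta_pos": [0, 0.25, 4.5], "yaw": 0, "jaw": 20}, {"delta_pos": [0, 0.25, 4.5], "yaw": 0, "jaw": 20}, {"delta_pos": [0, 0.25, 4.5], "yaw": 0, "jaw": 20}, {"delta_pos": [0, 0.25, 4.5], "yaw": 0, "jaw": 20}], grip_force=40)

```text
clock: 11.7
eef_pos: [563.4, -321.2, 2.1]
tcp_rot: [3.14, 0.001, 1.567]
contact_force: [-0.3, 0.7, 4.1]
opening: 0.311
grasp_force: 40.0
```

>>> play_rows(steps=[{"delta_pos": [0, 0, 0], "yaw": 0, "jaw": 20}, {"delta_pos": [0, 0, 0], "yaw": 0, "jaw": 20}, {"delta_pos": [0, 0, 0], "yaw": 0, "jaw": 20}, {"delta_pos": [0, 0, 0], "yaw": 0, "jaw": 20}, {"delta_pos": [0, 0, -2], "yaw": 0, "jaw": 20}, {"delta_pos": [0, 0, -5], "yaw": 0, "jaw": 20}, {"delta_pos": [0, 0, -8], "yaw": 0, "jaw": 20}, {"delta_pos": [0, 0, -12], "yaw": 0, "jaw": 20}])

```text
clock: 12.5
eef_pos: [561.7, -320.3, 121.1]
tcp_rot: [-3.139, -0.001, 1.567]
contact_force: [0.3, -0.7, -0.6]
opening: 0.312
grasp_force: 39.5
```

```bash
python3 -c "
from h import *
print(st())
go(*cs(28,21),120,1.571+.122)
"
```

```text
{'clock': 12.5, 'eef_pos': [561.694, -320.261, 121.142], 'tcp_rot': [-3.139, -0.001, 1.567], 'contact_force': [0.269, -0.681, -0.569], 'opening': 0.312, 'grasp_force': 39.488, 'qpos': [-0.521, 0.502, 1.671, -0.0, 0.971, -0.517]}
at [ 561.7 -320.3  121.1] 1.567 delta cm [47.17 -6.87  0.11] yaw -0.126
```

>>> play_rows(steps=[{"delta_pos": [4.5, -0.7, -1], "yaw": -0.02, "jaw": 20}, {"delta_pos": [9.4, -1.4, -2], "yaw": -0.04, "jaw": 20}, {"delta_pos": [14.3, -2.1, -2], "yaw": -0.06, "jaw": 20}, {"delta_pos": [19.2, -2.8, -2], "yaw": -0.08, "jaw": 20}, {"delta_pos": [24.1, -3.5, -2], "yaw": -0.1, "jaw": 20}, {"delta_pos": [29, -4.2, -2], "yaw": -0.12, "jaw": 20}, {"delta_pos": [33.9, -4.9, -2], "yaw": -0.126, "jaw": 20}, {"delta_pos": [38.8, -5.6, -2], "yaw": -0.126, "jaw": 20}])

```text
clock: 13.3
eef_pos: [507.6, 69.1, 141.5]
tcp_rot: [3.141, -0.0, 1.693]
contact_force: [0.7, 0.6, -0.8]
opening: 0.312
grasp_force: 39.5
```

>>> play_rows(steps=[{"delta_pos": [4.2, -0.2, 0], "yaw": 0, "jaw": 20}, {"delta_pos": [8.3, -0.3, 0], "yaw": 0, "jaw": 20}, {"delta_pos": [8.3, -0.3, 0], "yaw": 0, "jaw": 20}, {"delta_pos": [8.3, -0.3, 2], "yaw": 0, "jaw": 20}, {"delta_pos": [8.3, -0.3, 5], "yaw": 0, "jaw": 20}, {"delta_pos": [8.3, -0.3, 7], "yaw": 0, "jaw": 20}, {"delta_pos": [8.3, -0.3, 8], "yaw": 0, "jaw": 20}, {"delta_pos": [8.3, -0.3, 8], "yaw": 0, "jaw": 20}])

```text
clock: 14.1
eef_pos: [494.4, 148.6, 60.2]
tcp_rot: [-3.139, 0.001, 1.692]
contact_force: [-0.6, 0.2, 0.2]
opening: 0.313
grasp_force: 39.5
```

```bash
python3 -c "
from h import *
print(st())
go(*cs(28,21),10,1.571+.122)
"
```

```text
{'clock': 14.1, 'eef_pos': [494.438, 148.617, 60.234], 'tcp_rot': [-3.139, 0.001, 1.692], 'contact_force': [-0.583, 0.216, 0.171], 'opening': 0.313, 'grasp_force': 39.49, 'qpos': [0.289, 0.423, 1.994, -0.0, 0.727, 0.168]}
at [494.4 148.6  60.2] 1.692 delta cm [0.31 0.08 5.02] yaw -0.001
```

>>> play_rows(steps=[{"delta_pos": [0.3, 0.1, 2], "yaw": 0, "jaw": 20}, {"delta_pos": [0.3, 0.1, 4], "yaw": 0, "jaw": 20}, {"delta_pos": [0.3, 0.1, 4.9], "yaw": 0, "jaw": 20}, {"delta_pos": [0.3, 0.1, 4.9], "yaw": 0, "jaw": 20}, {"delta_pos": [0.3, 0.1, 4.9], "yaw": 0, "jaw": 44}, {"delta_pos": [0.3, 0.1, 4.9], "yaw": 0, "jaw": 44}, {"delta_pos": [0.3, 0.1, 4.9], "yaw": 0, "jaw": 44}, {"delta_pos": [0.3, 0.1, 3], "yaw": 0, "jaw": 44}])

```text
clock: 14.9
eef_pos: [494.7, 152.1, 30.5]
tcp_rot: [-3.139, 0.0, 1.693]
contact_force: [-0.6, -1.1, 0.1]
opening: 0.439
grasp_force: 0.0
```

>>> play_rows(steps=[{"delta_pos": [0, 0, -3], "yaw": 0, "jaw": 44}, {"delta_pos": [0, 0, -7], "yaw": 0, "jaw": 50}, {"delta_pos": [0, 0, -11], "yaw": 0, "jaw": 65}, {"delta_pos": [-4, 0.5, -12], "yaw": 0.03, "jaw": 65}, {"delta_pos": [-8.5, 0.9, -12], "yaw": 0.06, "jaw": 65}, {"delta_pos": [-13.3, 1.4, -12], "yaw": 0.09, "jaw": 65}, {"delta_pos": [-18.2, 1.8, -12], "yaw": 0.12, "jaw": 65}, {"delta_pos": [-23, 2.5, -12], "yaw": 0.126, "jaw": 65}])

```text
clock: 15.7
eef_pos: [548.7, -74.7, 152.1]
tcp_rot: [3.141, 0.0, 1.566]
contact_force: [0.1, 0.5, 0.2]
opening: 0.65
grasp_force: 0.0
```

```bash
python3 -c "
from h import *
print(st())
p,d=vision.grab_frame('top'); save('t4.png',p[150:270,200:460]); h=cv2.cvtColor(p,cv2.COLOR_RGB2HSV)
for n in('orange','green','white','blue'):
    for m in blobs('top',p,n,(325,445,175,245)): print(n,m.sum(),rect('top',m,10))
p,d=vision.grab_frame('side'); save('s4.png',cv2.resize(p[160:320,260:420],None,fx=3.5,fy=3.5,interpolation=cv2.INTER_CUBIC))
go(459.3,-321.5,140,1.571)
"
```

```text
{'clock': 15.7, 'eef_pos': [548.719, -74.72, 152.097], 'tcp_rot': [3.141, 0.0, 1.566], 'contact_force': [0.142, 0.488, 0.172], 'opening': 0.65, 'grasp_force': 0.0, 'qpos': [-0.138, 0.334, 1.86, 0.0, 0.947, -0.133]}
orange 101 ((573.6, -200.4), [29.3, 29.9], -9.7)
green 100 ((441.7, -199.6), [26.6, 29.7], -1.5)
white 1522 ((500.7, -118.9), [113.3, 205.1], 88.5)
white 16 ((570.5, -221.9), [6.0, 18.0], 88.0)
white 59 ((459.3, -321.6), [20.7, 35.7], -1.5)
white 85 ((409.3, -84.9), [20.6, 50.1], -1.5)
white 29 ((400.6, -290.0), [14.2, 18.0], 73.7)
at [550.3 -77.8 152.2] 1.562 delta cm [-24.44  -8.9    1.22] yaw -0.009
```

View pics/s4.png

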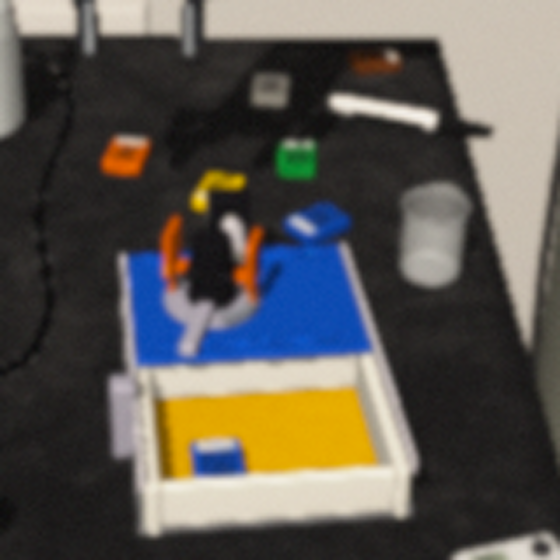

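The blue cassette lies in the compartment at (217,455) and the lid is open. White is next.

>>> play_rows(steps=[{"delta_pos": [-4.2, -1.5, 0], "yaw": 0, "jaw": 65}, {"delta_pos": [-8.4, -3, 0], "yaw": 0, "jaw": 65}, {"delta_pos": [-12.6, -4.5, 0], "yaw": 0, "jaw": 65}, {"delta_pos": [-16.8, -6, 0], "yaw": 0, "jaw": 65}, {"delta_pos": [-21, -7.5, 2], "yaw": 0, "jaw": 65}, {"delta_pos": [-24.4, -8.8, 5], "yaw": 0, "jaw": 65}, {"delta_pos": [-24.4, -8.8, 8], "yaw": 0, "jaw": 65}, {"delta_pos": [-24.4, -8.8, 11], "yaw": 0, "jaw": 65}])

```text
clock: 16.6
eef_pos: [459.4, -317.2, 40.8]
tcp_rot: [3.141, 0.0, 1.565]
contact_force: [1.4, -0.1, 0.9]
opening: 0.653
grasp_force: 0.0
```

```bash
python3 -c "
from h import *
go(459.3,-321.5,2.5,1.571)
"
```

```text
at [ 459.4 -317.2   40.8] 1.565 delta cm [-0.43 -0.01  3.83] yaw -0.006
```

>>> play_rows(steps=[{"delta_pos": [-0.3, 0, 2], "yaw": 0, "jaw": 65}, {"delta_pos": [-0.3, 0, 3.2], "yaw": 0, "jaw": 65}, {"delta_pos": [-0.3, 0, 3.9], "yaw": 0, "jaw": 65}, {"delta_pos": [-0.3, 0, 3.9], "yaw": 0, "jaw": 65}, {"delta_pos": [-0.3, 0, 3.9], "yaw": 0, "jaw": 20}, {"delta_pos": [-0.3, 0, 3.9], "yaw": 0, "jaw": 20}, {"delta_pos": [-0.3, 0, 3.9], "yaw": 0, "jaw": 20}, {"delta_pos": [-0.3, 0, 3.9], "yaw": 0, "jaw": 20}])

```text
clock: 17.4
eef_pos: [460.4, -319.7, 3.6]
tcp_rot: [3.14, 0.001, 1.567]
contact_force: [-1.0, 1.2, 4.8]
opening: 0.31
grasp_force: 39.0
```

>>> play_rows(steps=[{"delta_pos": [0, 0, 0], "yaw": 0, "jaw": 20}, {"delta_pos": [0, 0, 0], "yaw": 0, "jaw": 20}, {"delta_pos": [0, 0, 0], "yaw": 0, "jaw": 20}, {"delta_pos": [0, 0, -2], "yaw": 0, "jaw": 20}, {"delta_pos": [0, 0, -5], "yaw": 0, "jaw": 20}, {"delta_pos": [0, 0, -9], "yaw": 0, "jaw": 20}, {"delta_pos": [0, 0, -13.5], "yaw": 0, "jaw": 20}, {"delta_pos": [0, 0, -14], "yaw": 0, "jaw": 20}])

```text
clock: 18.2
eef_pos: [462.6, -321.4, 148.4]
tcp_rot: [3.134, 0.006, 1.567]
contact_force: [0.3, -0.3, 1.0]
opening: 0.314
grasp_force: 39.4
```

```bash
python3 -c "
from h import *
print(st())
go(*cs(-28,21),140,1.571+.122)
"
```

```text
{'clock': 18.2, 'eef_pos': [462.601, -321.41, 148.411], 'tcp_rot': [3.134, 0.006, 1.567], 'contact_force': [0.328, -0.309, 1.05], 'opening': 0.314, 'grasp_force': 39.381, 'qpos': [-0.61, 0.348, 1.849, -0.0, 0.935, -0.606]}
at [ 462.6 -321.4  148.4] 1.567 delta cm [46.63 -2.52  0.84] yaw -0.126
```

>>> play_rows(steps=[{"delta_pos": [4.5, -0.2, 0], "yaw": -0.02, "jaw": 20}, {"delta_pos": [9.4, -0.5, 0], "yaw": -0.04, "jaw": 20}, {"delta_pos": [14.3, -0.8, 0], "yaw": -0.06, "jaw": 20}, {"delta_pos": [19.2, -1, 0], "yaw": -0.08, "jaw": 20}, {"delta_pos": [24.1, -1.3, 0], "yaw": -0.1, "jaw": 20}, {"delta_pos": [29, -1.6, 0], "yaw": -0.12, "jaw": 20}, {"delta_pos": [33.9, -1.8, 0], "yaw": -0.126, "jaw": 20}, {"delta_pos": [38.6, -2.1, 0], "yaw": -0.126, "jaw": 20}])

```text
clock: 19.0
eef_pos: [439.9, 68.6, 142.6]
tcp_rot: [3.14, -0.0, 1.693]
contact_force: [1.2, 0.4, -0.4]
opening: 0.31
grasp_force: 39.4
```

>>> play_rows(steps=[{"delta_pos": [4.2, 0.6, 0], "yaw": 0, "jaw": 20}, {"delta_pos": [8, 0.6, 0], "yaw": 0, "jaw": 20}, {"delta_pos": [8, 0.6, 0], "yaw": 0, "jaw": 20}, {"delta_pos": [8, 0.6, 2], "yaw": 0, "jaw": 20}, {"delta_pos": [8, 0.6, 5], "yaw": 0, "jaw": 20}, {"delta_pos": [8, 0.6, 7], "yaw": 0, "jaw": 20}, {"delta_pos": [8, 0.6, 8], "yaw": 0, "jaw": 20}, {"delta_pos": [8, 0.6, 8], "yaw": 0, "jaw": 20}])

```text
clock: 19.8
eef_pos: [435.6, 146.1, 61.3]
tcp_rot: [-3.139, 0.001, 1.692]
contact_force: [0.8, 0.2, 0.1]
opening: 0.309
grasp_force: 39.4
```

```bash
python3 -c "
from h import *
print(st())
go(*cs(-28,21),10,1.571+.122)
"
```

```text
{'clock': 19.8, 'eef_pos': [435.64, 146.077, 61.349], 'tcp_rot': [-3.139, 0.001, 1.692], 'contact_force': [0.813, 0.171, 0.136], 'opening': 0.309, 'grasp_force': 39.394, 'qpos': [0.32, 0.355, 2.112, -0.0, 0.677, 0.199]}
at [435.6 146.1  61.3] 1.692 delta cm [-0.16  0.34  5.13] yaw -0.001
```

>>> play_rows(steps=[{"delta_pos": [-0.1, 0.3, 2], "yaw": 0, "jaw": 20}, {"delta_pos": [-0.1, 0.3, 4], "yaw": 0, "jaw": 20}, {"delta_pos": [-0.1, 0.3, 5], "yaw": 0, "jaw": 20}, {"delta_pos": [-0.1, 0.3, 5], "yaw": 0, "jaw": 20}, {"delta_pos": [-0.1, 0.3, 5], "yaw": 0, "jaw": 44}, {"delta_pos": [-0.1, 0.3, 5], "yaw": 0, "jaw": 44}, {"delta_pos": [-0.1, 0.3, 5], "yaw": 0, "jaw": 44}, {"delta_pos": [-0.1, 0.3, 3], "yaw": 0, "jaw": 44}])

```text
clock: 20.6
eef_pos: [438.4, 145.8, 31.5]
tcp_rot: [-3.139, 0.001, 1.693]
contact_force: [0.1, -0.1, -0.4]
opening: 0.439
grasp_force: 0.0
```

>>> play_rows(steps=[{"delta_pos": [0, 0, -3], "yaw": 0, "jaw": 44}, {"delta_pos": [0, 0, -7], "yaw": 0, "jaw": 50}, {"delta_pos": [0, 0, -11.5], "yaw": 0, "jaw": 65}, {"delta_pos": [-4, 1, -12], "yaw": 0.05, "jaw": 65}, {"delta_pos": [-8.5, 2.2, -12], "yaw": 0.1, "jaw": 65}, {"delta_pos": [-13.3, 3.7, -12], "yaw": 0.15, "jaw": 65}, {"delta_pos": [-18.2, 5, -12], "yaw": 0.2, "jaw": 65}, {"delta_pos": [-23, 6.3, -12], "yaw": 0.24, "jaw": 65}])

```text
clock: 21.4
eef_pos: [530.4, -75.8, 153.1]
tcp_rot: [3.14, -0.0, 1.451]
contact_force: [0.2, 0.2, -0.1]
opening: 0.649
grasp_force: 0.0
```

```bash
python3 -c "
from h import *
print(st())
p,d=vision.grab_frame('side'); save('s5.png',cv2.resize(p[160:320,260:420],None,fx=3.5,fy=3.5,interpolation=cv2.INTER_CUBIC))
for n in('orange','green','white'):
    for m in blobs('side',p,n,(270,365,190,232) if n!='white' else (300,380,272,310)): print(n,m.sum(),rect('side',m,8 if n!='white' else 16))
p,d=vision.grab_frame('top'); 
for n in('orange','green'):
    for m in blobs('top',p,n,(325,445,175,245)): print(n,m.sum(),rect('top',m,10))
go(572.3,-205,100,1.45)
"
```

```text
{'clock': 21.4, 'eef_pos': [530.418, -75.757, 153.093], 'tcp_rot': [3.14, -0.0, 1.451], 'contact_force': [0.243, 0.172, -0.124], 'opening': 0.649, 'grasp_force': 0.0, 'qpos': [-0.145, 0.307, 1.897, 0.0, 0.936, -0.025]}
orange 113 ((573.8, -195.1), [34.0, 52.1], -9.3)
orange 54 ((533.0, -93.1), [13.2, 46.2], -4.1)
orange 25 ((473.5, -87.5), [8.3, 32.4], -6.5)
green 104 ((439.8, -192.1), [30.0, 49.0], -1.3)
white 1494 ((463.7, 145.4), [105.9, 154.3], -88.6)
white 34 ((499.0, 139.3), [5.8, 25.6], -88.6)
orange 70 ((572.5, -205.5), [20.8, 27.1], 88.1)
green 84 ((440.2, -199.5), [23.6, 29.6], -1.5)
at [532.3 -78.8 153.2] 1.447 delta cm [-12.04   5.52   5.32] yaw -0.003
```

View pics/s5.png

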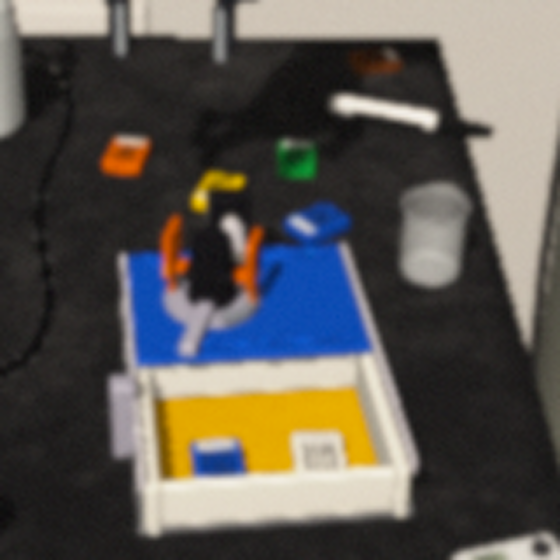

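Blue (217,457) and white (320,452) are both inside. Orange is next.

>>> play_rows(steps=[{"delta_pos": [-4, 1.8, 0], "yaw": 0, "jaw": 65}, {"delta_pos": [-8, 3.6, 1], "yaw": 0, "jaw": 65}, {"delta_pos": [-12.2, 5.5, 3], "yaw": 0, "jaw": 65}, {"delta_pos": [-12.2, 5.5, 6], "yaw": 0, "jaw": 65}, {"delta_pos": [-12.2, 5.5, 9], "yaw": 0, "jaw": 65}, {"delta_pos": [-12.2, 5.5, 11], "yaw": 0, "jaw": 65}, {"delta_pos": [-12.2, 5.5, 11], "yaw": 0, "jaw": 65}, {"delta_pos": [-12.2, 5.5, 11], "yaw": 0, "jaw": 65}])

```text
clock: 22.3
eef_pos: [570.2, -201.1, 42.8]
tcp_rot: [-3.141, -0.0, 1.453]
contact_force: [0.0, 0.2, -0.4]
opening: 0.65
grasp_force: 0.0
```

```bash
python3 -c "
from h import *
go(572.3,-205,2.5,1.45)
"
```

```text
at [ 570.2 -201.1   42.8] 1.453 delta cm [-0.36  0.26  4.03] yaw 0.003
```

>>> play_rows(steps=[{"delta_pos": [-0.35, 0.25, 2], "yaw": 0, "jaw": 65}, {"delta_pos": [-0.35, 0.25, 3.2], "yaw": 0, "jaw": 65}, {"delta_pos": [-0.35, 0.25, 4.1], "yaw": 0, "jaw": 65}, {"delta_pos": [-0.35, 0.25, 4.1], "yaw": 0, "jaw": 65}, {"delta_pos": [-0.35, 0.25, 4.1], "yaw": 0, "jaw": 20}, {"delta_pos": [-0.35, 0.25, 4.1], "yaw": 0, "jaw": 20}, {"delta_pos": [-0.35, 0.25, 4.1], "yaw": 0, "jaw": 20}, {"delta_pos": [-0.35, 0.25, 4.1], "yaw": 0, "jaw": 20}])

```text
clock: 23.1
eef_pos: [572.7, -205.3, 2.2]
tcp_rot: [3.14, 0.0, 1.453]
contact_force: [-1.7, -0.1, 5.7]
opening: 0.315
grasp_force: 39.5
```

>>> play_rows(steps=[{"delta_pos": [0, 0, 0], "yaw": 0, "jaw": 20}, {"delta_pos": [0, 0, 0], "yaw": 0, "jaw": 20}, {"delta_pos": [0, 0, 0], "yaw": 0, "jaw": 20}, {"delta_pos": [0, 0, -2], "yaw": 0, "jaw": 20}, {"delta_pos": [0, 0, -5], "yaw": 0, "jaw": 20}, {"delta_pos": [0, 0, -9], "yaw": 0, "jaw": 20}, {"delta_pos": [0, 0, -13], "yaw": 0, "jaw": 20}, {"delta_pos": [0, 0, -14], "yaw": 0, "jaw": 20}])

```text
clock: 23.9
eef_pos: [574.6, -206.1, 146.2]
tcp_rot: [3.135, 0.002, 1.453]
contact_force: [0.9, -0.4, 1.0]
opening: 0.312
grasp_force: 39.0
```

```bash
python3 -c "
from h import *
print(st())
go(*cs(28,-21),140,1.571+.122)
"
```

```text
{'clock': 23.9, 'eef_pos': [574.588, -206.107, 146.182], 'tcp_rot': [3.135, 0.002, 1.453], 'contact_force': [0.87, -0.43, 0.996], 'opening': 0.312, 'grasp_force': 39.048, 'qpos': [-0.347, 0.418, 1.745, -0.0, 0.972, -0.229]}
at [ 574.6 -206.1  146.2] 1.453 delta cm [ 30.52 -11.13   0.62] yaw -0.24
```

>>> play_rows(steps=[{"delta_pos": [4.5, -1.6, 0], "yaw": -0.04, "jaw": 20}, {"delta_pos": [9, -3.3, 0], "yaw": -0.08, "jaw": 20}, {"delta_pos": [13.5, -5, 0], "yaw": -0.12, "jaw": 20}, {"delta_pos": [18, -6.6, 0], "yaw": -0.16, "jaw": 20}, {"delta_pos": [22.5, -8.2, 0], "yaw": -0.2, "jaw": 20}, {"delta_pos": [27, -9.8, 0], "yaw": -0.24, "jaw": 20}, {"delta_pos": [30.6, -11, 0], "yaw": -0.24, "jaw": 20}, {"delta_pos": [30.6, -11, 0], "yaw": -0.24, "jaw": 20}])

```text
clock: 24.7
eef_pos: [497.6, 115.2, 141.0]
tcp_rot: [-3.141, -0.001, 1.697]
contact_force: [-0.8, -0.3, -0.1]
opening: 0.311
grasp_force: 39.0
```

>>> play_rows(steps=[{"delta_pos": [0, 0, 2], "yaw": 0, "jaw": 20}, {"delta_pos": [0, 0, 4], "yaw": 0, "jaw": 20}, {"delta_pos": [0, 0, 6], "yaw": 0, "jaw": 20}, {"delta_pos": [0, 0, 7], "yaw": 0, "jaw": 20}, {"delta_pos": [0, 0, 8], "yaw": 0, "jaw": 20}, {"delta_pos": [0, 0, 8], "yaw": 0, "jaw": 20}, {"delta_pos": [0, 0, 8], "yaw": 0, "jaw": 20}, {"delta_pos": [0, 0, 8], "yaw": 0, "jaw": 20}])

```text
clock: 25.5
eef_pos: [499.5, 111.7, 62.0]
tcp_rot: [3.14, -0.0, 1.693]
contact_force: [-0.8, -0.3, -0.9]
opening: 0.313
grasp_force: 39.0
```

```bash
python3 -c "
from h import *
print(st())
go(*cs(28,-21),10,1.571+.122)
"
```

```text
{'clock': 25.5, 'eef_pos': [499.503, 111.677, 61.958], 'tcp_rot': [3.14, -0.0, 1.693], 'contact_force': [-0.763, -0.28, -0.935], 'opening': 0.313, 'grasp_force': 39.042, 'qpos': [0.217, 0.414, 2.005, -0.0, 0.721, 0.095]}
at [499.5 111.7  62. ] 1.693 delta cm [-0.17  0.02  5.2 ] yaw -0.0
```

>>> play_rows(steps=[{"delta_pos": [-0.35, 0, 2], "yaw": 0, "jaw": 20}, {"delta_pos": [-0.35, 0, 4], "yaw": 0, "jaw": 20}, {"delta_pos": [-0.35, 0, 5.1], "yaw": 0, "jaw": 20}, {"delta_pos": [-0.35, 0, 5.1], "yaw": 0, "jaw": 20}, {"delta_pos": [-0.35, 0, 5.1], "yaw": 0, "jaw": 44}, {"delta_pos": [-0.35, 0, 5.1], "yaw": 0, "jaw": 44}, {"delta_pos": [-0.35, 0, 5.1], "yaw": 0, "jaw": 44}, {"delta_pos": [-0.35, 0, 3], "yaw": 0, "jaw": 44}])

```text
clock: 26.3
eef_pos: [497.8, 107.8, 30.1]
tcp_rot: [-3.138, 0.0, 1.693]
contact_force: [0.6, 0.8, 0.1]
opening: 0.44
grasp_force: 0.0
```

>>> play_rows(steps=[{"delta_pos": [0, 0, -3], "yaw": 0, "jaw": 44}, {"delta_pos": [0, 0, -7], "yaw": 0, "jaw": 50}, {"delta_pos": [0, 0, -11.5], "yaw": 0, "jaw": 65}, {"delta_pos": [-4, -1.2, -12], "yaw": 0.04, "jaw": 65}, {"delta_pos": [-8.5, -2.7, -12], "yaw": 0.08, "jaw": 65}, {"delta_pos": [-13, -4.2, -12], "yaw": 0.12, "jaw": 65}, {"delta_pos": [-17.5, -5.7, -12], "yaw": 0.13, "jaw": 65}, {"delta_pos": [-22, -7, -12], "yaw": 0.13, "jaw": 65}])

```text
clock: 27.1
eef_pos: [455.9, -120.4, 151.9]
tcp_rot: [3.141, 0.0, 1.563]
contact_force: [0.6, -0.3, -0.1]
opening: 0.654
grasp_force: 0.0
```

```bash
python3 -c "
from h import *
print(st())
p,d=vision.grab_frame('side'); save('s6.png',cv2.resize(p[160:320,260:420],None,fx=3.5,fy=3.5,interpolation=cv2.INTER_CUBIC))
for n in('orange','green'):
    for m in blobs('side',p,n,(270,420,190,310)): print(n,m.sum(),rect('side',m,8))
go(440.2,-204.5,50,1.556)
"
```

```text
{'clock': 27.1, 'eef_pos': [455.887, -120.413, 151.862], 'tcp_rot': [3.141, 0.0, 1.563], 'contact_force': [0.613, -0.317, -0.11], 'opening': 0.654, 'grasp_force': 0.0, 'qpos': [-0.261, 0.216, 2.029, -0.0, 0.896, -0.253]}
orange 92 ((530.1, -72.2), [15.6, 87.4], 6.5)
orange 78 ((479.6, -58.9), [15.9, 81.7], -4.6)
orange 170 ((499.9, 105.2), [30.3, 41.2], 7.4)
green 113 ((441.0, -192.0), [32.9, 49.5], -1.2)
at [ 455.2 -125.9  151.9] 1.562 delta cm [-7.87 -1.43 10.19] yaw 0.006
```

View pics/s6.png

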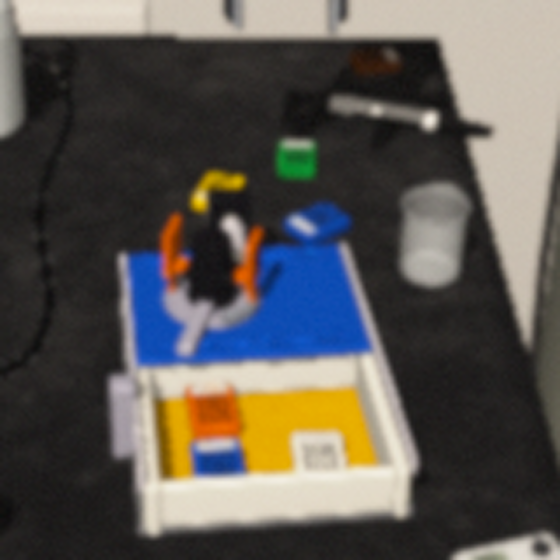

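Three are in: blue, white, and orange at (213,412). Green (297,160) is next.

>>> play_rows(steps=[{"delta_pos": [-4, -0.7, 1], "yaw": 0, "jaw": 65}, {"delta_pos": [-8.2, -1.5, 3], "yaw": 0, "jaw": 65}, {"delta_pos": [-8.2, -1.5, 6], "yaw": 0, "jaw": 65}, {"delta_pos": [-8.2, -1.5, 9], "yaw": 0, "jaw": 65}, {"delta_pos": [-8.2, -1.5, 11], "yaw": 0, "jaw": 65}, {"delta_pos": [-8.2, -1.5, 11], "yaw": 0, "jaw": 65}, {"delta_pos": [-8.2, -1.5, 11], "yaw": 0, "jaw": 65}, {"delta_pos": [-8.2, -1.5, 11], "yaw": 0, "jaw": 65}])

```text
clock: 27.95
eef_pos: [441.9, -200.9, 42.5]
tcp_rot: [3.14, 0.001, 1.563]
contact_force: [0.1, -0.0, -0.4]
opening: 0.65
grasp_force: 0.0
```

```bash
python3 -c "
from h import *
go(440.2,-204.5,2.5,1.556)
"
```

```text
at [ 441.9 -200.9   42.5] 1.563 delta cm [-0.36 -0.17  4.  ] yaw 0.007
```

>>> play_rows(steps=[{"delta_pos": [-0.35, -0.15, 2], "yaw": 0, "jaw": 65}, {"delta_pos": [-0.35, -0.15, 3.2], "yaw": 0, "jaw": 65}, {"delta_pos": [-0.35, -0.15, 4.1], "yaw": 0, "jaw": 65}, {"delta_pos": [-0.35, -0.15, 4.1], "yaw": 0, "jaw": 65}, {"delta_pos": [-0.35, -0.15, 4.1], "yaw": 0, "jaw": 20}, {"delta_pos": [-0.35, -0.15, 4.1], "yaw": 0, "jaw": 20}, {"delta_pos": [-0.35, -0.15, 4.1], "yaw": 0, "jaw": 20}, {"delta_pos": [-0.35, -0.15, 4.1], "yaw": 0, "jaw": 20}])

```text
clock: 28.75
eef_pos: [439.9, -204.2, 1.0]
tcp_rot: [3.141, 0.0, 1.563]
contact_force: [0.2, 0.7, 6.3]
opening: 0.311
grasp_force: 39.4
```

>>> play_rows(steps=[{"delta_pos": [0, 0, 0], "yaw": 0, "jaw": 20}, {"delta_pos": [0, 0, 0], "yaw": 0, "jaw": 20}, {"delta_pos": [0, 0, 0], "yaw": 0, "jaw": 20}, {"delta_pos": [0, 0, -2], "yaw": 0, "jaw": 20}, {"delta_pos": [0, 0, -5], "yaw": 0, "jaw": 20}, {"delta_pos": [0, 0, -9], "yaw": 0, "jaw": 20}, {"delta_pos": [0, 0, -13], "yaw": 0, "jaw": 20}, {"delta_pos": [0, 0, -14], "yaw": 0, "jaw": 20}])

```text
clock: 29.55
eef_pos: [441.6, -205.1, 144.5]
tcp_rot: [3.136, 0.003, 1.563]
contact_force: [-0.4, -0.5, -0.8]
opening: 0.315
grasp_force: 39.4
```

```bash
python3 -c "
from h import *
print(st())
go(*cs(-28,-23),140,1.571+.122)
"
```

```text
{'clock': 29.55, 'eef_pos': [441.644, -205.1, 144.493], 'tcp_rot': [3.136, 0.003, 1.563], 'contact_force': [-0.357, -0.453, -0.767], 'opening': 0.315, 'grasp_force': 39.387, 'qpos': [-0.438, 0.246, 2.009, -0.0, 0.88, -0.43]}
at [ 441.6 -205.1  144.5] 1.563 delta cm [30.64  0.05  0.45] yaw -0.13
```

>>> play_rows(steps=[{"delta_pos": [4.5, 0, 0], "yaw": -0.02, "jaw": 20}, {"delta_pos": [9, 0, 0], "yaw": -0.04, "jaw": 20}, {"delta_pos": [13.5, 0, 0], "yaw": -0.06, "jaw": 20}, {"delta_pos": [18, 0, 0], "yaw": -0.08, "jaw": 20}, {"delta_pos": [22.5, 0.1, 0], "yaw": -0.11, "jaw": 20}, {"delta_pos": [27, 0.2, 0], "yaw": -0.13, "jaw": 20}, {"delta_pos": [30.6, 0.2, 0], "yaw": -0.13, "jaw": 20}, {"delta_pos": [30.6, 0.2, 0], "yaw": -0.13, "jaw": 20}])

```text
clock: 30.35
eef_pos: [443.9, 105.4, 140.1]
tcp_rot: [3.141, -0.001, 1.697]
contact_force: [0.2, -1.0, 0.7]
opening: 0.312
grasp_force: 39.4
```

>>> play_rows(steps=[{"delta_pos": [0, 0, 2], "yaw": 0, "jaw": 20}, {"delta_pos": [0, 0, 4], "yaw": 0, "jaw": 20}, {"delta_pos": [0, 0, 6], "yaw": 0, "jaw": 20}, {"delta_pos": [0, 0, 7], "yaw": 0, "jaw": 20}, {"delta_pos": [0, 0, 8], "yaw": 0, "jaw": 20}, {"delta_pos": [0, 0, 8], "yaw": 0, "jaw": 20}, {"delta_pos": [0, 0, 8], "yaw": 0, "jaw": 20}, {"delta_pos": [0, 0, 8], "yaw": 0, "jaw": 20}])

```text
clock: 31.15
eef_pos: [444.5, 101.9, 60.9]
tcp_rot: [3.14, -0.0, 1.693]
contact_force: [0.5, 0.9, -0.0]
opening: 0.316
grasp_force: 39.4
```

```bash
python3 -c "
from h import *
print(st())
go(*cs(-28,-24),10,1.571+.122)
"
```

```text
{'clock': 31.15, 'eef_pos': [444.504, 101.917, 60.929], 'tcp_rot': [3.14, -0.0, 1.693], 'contact_force': [0.499, 0.866, -0.037], 'opening': 0.316, 'grasp_force': 39.375, 'qpos': [0.222, 0.35, 2.122, -0.0, 0.668, 0.1]}
at [444.5 101.9  60.9] 1.693 delta cm [-0.17  0.    5.09] yaw -0.0
```

>>> play_rows(steps=[{"delta_pos": [-0.2, 0, 2], "yaw": 0, "jaw": 20}, {"delta_pos": [-0.2, 0, 4], "yaw": 0, "jaw": 20}, {"delta_pos": [-0.2, 0, 5], "yaw": 0, "jaw": 20}, {"delta_pos": [-0.2, 0, 5], "yaw": 0, "jaw": 20}, {"delta_pos": [-0.2, 0, 5], "yaw": 0, "jaw": 44}, {"delta_pos": [-0.2, 0, 5], "yaw": 0, "jaw": 44}, {"delta_pos": [-0.2, 0, 5], "yaw": 0, "jaw": 44}, {"delta_pos": [-0.2, 0, 3], "yaw": 0, "jaw": 44}])

```text
clock: 31.95
eef_pos: [442.9, 99.5, 29.4]
tcp_rot: [-3.139, 0.0, 1.693]
contact_force: [0.4, 1.0, 0.1]
opening: 0.439
grasp_force: 0.0
```

>>> play_rows(steps=[{"delta_pos": [0, 0, -3], "yaw": 0, "jaw": 44}, {"delta_pos": [0, 0, -7], "yaw": 0, "jaw": 50}, {"delta_pos": [0, 0, -11], "yaw": 0.1, "jaw": 100}, {"delta_pos": [-2, 2, -11], "yaw": 0.2, "jaw": 100}, {"delta_pos": [-4, 4, -11], "yaw": 0.3, "jaw": 100}, {"delta_pos": [-5, 5, -11], "yaw": 0.34, "jaw": 100}, {"delta_pos": [-5, 5, -11], "yaw": 0.34, "jaw": 100}, {"delta_pos": [-5, 5, -11], "yaw": 0.34, "jaw": 100}])

```text
clock: 32.75
eef_pos: [498.8, 56.4, 139.8]
tcp_rot: [-3.14, 0.0, 1.354]
contact_force: [-0.1, 0.1, 0.3]
opening: 1.002
grasp_force: 0.0
```

```bash
python3 -c "
from h import *
print(st())
p,d=vision.grab_frame('side'); save('s7.png',cv2.resize(p[200:320,280:400],None,fx=4,fy=4,interpolation=cv2.INTER_CUBIC))
go(502,32,67,1.356)
"
```

```text
{'clock': 32.75, 'eef_pos': [498.843, 56.356, 139.754], 'tcp_rot': [-3.14, 0.0, 1.354], 'contact_force': [-0.09, 0.068, 0.294], 'opening': 1.002, 'grasp_force': 0.0, 'qpos': [0.109, 0.279, 1.976, 0.0, 0.889, 0.326]}
at [498.6  56.6 139.7] 1.354 delta cm [-2.33  0.86  7.27] yaw -0.002
```

View pics/s7.png

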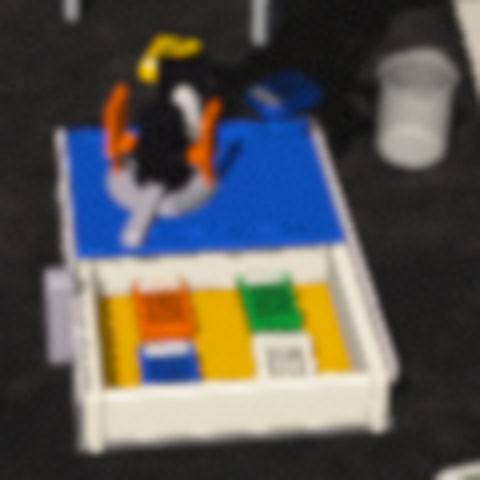

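All four cassettes lie in the compartment: orange (163,310), blue (168,360), green (270,305) and white (285,355). I re-grip the collar.

>>> play_rows(steps=[{"delta_pos": [-2.3, 0.85, 0], "yaw": 0, "jaw": 100}, {"delta_pos": [-2.3, 0.85, 2], "yaw": 0, "jaw": 100}, {"delta_pos": [-2.3, 0.85, 4], "yaw": 0, "jaw": 100}, {"delta_pos": [-2.3, 0.85, 6], "yaw": 0, "jaw": 100}, {"delta_pos": [-2.3, 0.85, 7.2], "yaw": 0, "jaw": 100}, {"delta_pos": [-2.3, 0.85, 7.2], "yaw": 0, "jaw": 100}, {"delta_pos": [-2.3, 0.85, 7.2], "yaw": 0, "jaw": 40}, {"delta_pos": [-2.3, 0.85, 7.2], "yaw": 0, "jaw": 40}], grip_force=45)

```text
clock: 33.6
eef_pos: [503.7, 32.3, 69.1]
tcp_rot: [3.14, -0.0, 1.353]
contact_force: [-1.9, 1.1, 2.2]
opening: 0.689
grasp_force: 1.7
```

>>> play_rows(steps=[{"delta_pos": [0, 0, 0], "yaw": 0, "jaw": 40}, {"delta_pos": [0, 0, 0], "yaw": 0, "jaw": 40}, {"delta_pos": [0, 0, 0], "yaw": 0, "jaw": 40}, {"delta_pos": [0, 0, 0], "yaw": 0, "jaw": 40}, {"delta_pos": [0, 0, 0], "yaw": 0, "jaw": 40}, {"delta_pos": [0, 0, 0], "yaw": 0, "jaw": 40}, {"delta_pos": [0, 0, 0], "yaw": 0, "jaw": 40}, {"delta_pos": [0, 0, 0], "yaw": 0, "jaw": 40}])

```text
clock: 34.4
eef_pos: [502.6, 32.4, 70.0]
tcp_rot: [-3.141, -0.0, 1.352]
contact_force: [-8.7, 1.9, 21.7]
opening: 0.451
grasp_force: 42.7
```

```bash
python3 -c "
from h import *
print(st())
go(490.5,130,67,1.356)
"
```

```text
{'clock': 34.4, 'eef_pos': [502.611, 32.399, 70.042], 'tcp_rot': [-3.141, -0.0, 1.352], 'contact_force': [-8.665, 1.879, 21.749], 'opening': 0.451, 'grasp_force': 42.7, 'qpos': [0.061, 0.391, 2.017, 0.001, 0.734, 0.279]}
at [502.6  32.4  70. ] 1.352 delta cm [ 9.26 -3.3   0.3 ] yaw -0.004
```

>>> play_rows(steps=[{"delta_pos": [0.9, -0.3, -0.1], "yaw": 0, "jaw": 40}, {"delta_pos": [2.3, -0.8, -0.1], "yaw": 0, "jaw": 40}, {"delta_pos": [3.8, -1.35, -0.1], "yaw": 0, "jaw": 40}, {"delta_pos": [5.2, -1.85, -0.1], "yaw": 0, "jaw": 40}, {"delta_pos": [6.6, -2.35, -0.1], "yaw": 0, "jaw": 40}, {"delta_pos": [8.0, -2.85, -0.1], "yaw": 0, "jaw": 40}, {"delta_pos": [9.0, -3.2, -0.1], "yaw": 0, "jaw": 40}, {"delta_pos": [9.4, -3.3, -0.1], "yaw": 0, "jaw": 40}])

```text
clock: 35.2
eef_pos: [490.7, 131.6, 70.4]
tcp_rot: [-3.141, 0.0, 1.353]
contact_force: [-7.1, -1.8, 13.2]
opening: 0.444
grasp_force: 46.7
```

>>> play_rows(steps=[{"delta_pos": [0, 0, 0], "yaw": 0, "jaw": 40}, {"delta_pos": [0, 0, 0], "yaw": 0, "jaw": 40}, {"delta_pos": [0, 0, 0], "yaw": 0, "jaw": 40}, {"delta_pos": [0, 0, 0], "yaw": 0, "jaw": 40}, {"delta_pos": [0, 0, 0], "yaw": 0, "jaw": 40}, {"delta_pos": [0, 0, 0], "yaw": 0, "jaw": 40}, {"delta_pos": [0, 0, 0], "yaw": 0, "jaw": 40}, {"delta_pos": [0, 0, 0], "yaw": 0, "jaw": 40}])

```text
clock: 36.0
eef_pos: [490.7, 131.1, 70.5]
tcp_rot: [-3.141, -0.0, 1.352]
contact_force: [-5.4, 0.8, 12.4]
opening: 0.445
grasp_force: 46.5
```

>>> play_rows(steps=[{"delta_pos": [0.1, 0, 0], "yaw": 0, "jaw": 40}, {"delta_pos": [0.2, -0.1, 0], "yaw": 0, "jaw": 40}, {"delta_pos": [0.3, -0.1, 0], "yaw": 0, "jaw": 40}, {"delta_pos": [0.3, -0.1, 0], "yaw": 0, "jaw": 40}, {"delta_pos": [0.3, -0.1, 0], "yaw": 0, "jaw": 40}, {"delta_pos": [0.3, -0.1, 0], "yaw": 0, "jaw": 40}, {"delta_pos": [0.3, -0.1, 0], "yaw": 0, "jaw": 40}, {"delta_pos": [0.3, -0.1, 0], "yaw": 0, "jaw": 40}])

```text
clock: 36.8
eef_pos: [490.6, 132.5, 70.4]
tcp_rot: [-3.141, 0.002, 1.353]
contact_force: [-5.0, -12.4, 12.4]
opening: 0.443
grasp_force: 46.7
```

>>> play_rows(steps=[{"delta_pos": [-0.1, 0, 0], "yaw": 0.14, "jaw": 40}, {"delta_pos": [-0.1, 0, 0], "yaw": 0.28, "jaw": 40}, {"delta_pos": [-0.1, 0, 0], "yaw": 0.42, "jaw": 40}, {"delta_pos": [-0.1, 0, 0], "yaw": 0.56, "jaw": 40}, {"delta_pos": [-0.1, 0, 0], "yaw": 0.7, "jaw": 40}, {"delta_pos": [-0.1, 0, 0], "yaw": 0.84, "jaw": 40}, {"delta_pos": [-0.1, 0, 0], "yaw": 0.98, "jaw": 40}, {"delta_pos": [-0.1, 0, 0], "yaw": 1.12, "jaw": 40}])

```text
clock: 37.6
eef_pos: [490.8, 131.7, 70.5]
tcp_rot: [3.139, 0.0, 0.228]
contact_force: [-2.9, -11.5, 11.4]
opening: 0.444
grasp_force: 46.4
```

>>> play_rows(steps=[{"delta_pos": [0, 0, 0], "yaw": 0.08, "jaw": 40}, {"delta_pos": [0, 0, 0], "yaw": 0.13, "jaw": 40}, {"delta_pos": [0, 0, 0], "yaw": 0.13, "jaw": 40}, {"delta_pos": [0, 0, 0], "yaw": 0.13, "jaw": 40}, {"delta_pos": [0, 0, 0], "yaw": 0.13, "jaw": 40}, {"delta_pos": [0, 0, 0], "yaw": 0.13, "jaw": 40}, {"delta_pos": [0, 0, 0], "yaw": 0.13, "jaw": 40}, {"delta_pos": [0, 0, 0], "yaw": 0.13, "jaw": 40}])

```text
clock: 38.4
eef_pos: [490.7, 131.6, 70.5]
tcp_rot: [3.139, 0.0, 0.105]
contact_force: [-3.5, -11.4, 11.5]
opening: 0.442
grasp_force: 46.4
```

```bash
python3 -c "
from h import *
print(st(), r.sense()['wrist_torque'])
p,d=vision.grab_frame('side'); save('s8.png',cv2.resize(p[210:310,270:400],None,fx=4,fy=4,interpolation=cv2.INTER_CUBIC))"
```

```text
{'clock': 38.4, 'eef_pos': [490.741, 131.568, 70.462], 'tcp_rot': [3.139, 0.0, 0.105], 'contact_force': [-3.499, -11.396, 11.531], 'opening': 0.442, 'grasp_force': 46.384, 'qpos': [0.261, 0.396, 2.008, -0.004, 0.738, 1.729]} [-2.1778608   0.53730242  0.30534475]
```

View pics/s8.png

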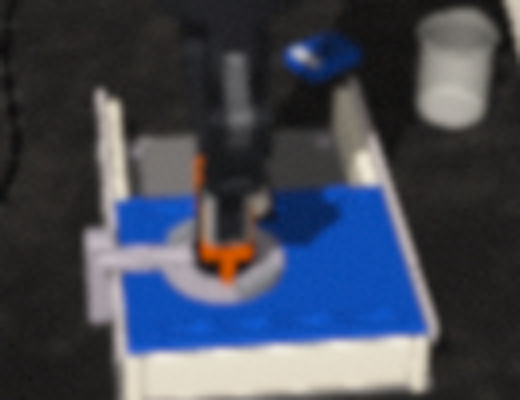

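The latch bar at (130,258) is behind the post and the collar is locked. I release, rise and turn the wrist towards the gauge.

>>> play_rows(steps=[{"delta_pos": [0, 0.1, 0], "yaw": 0, "jaw": 100}, {"delta_pos": [0, 0.1, 0], "yaw": 0, "jaw": 100}, {"delta_pos": [0, 0.1, 0], "yaw": 0, "jaw": 100}, {"delta_pos": [0, 0.1, 0], "yaw": 0, "jaw": 100}, {"delta_pos": [0, 0.1, -2], "yaw": 0, "jaw": 100}, {"delta_pos": [0, 0.1, -5], "yaw": 0, "jaw": 100}, {"delta_pos": [0, 0.1, -8], "yaw": 0, "jaw": 100}, {"delta_pos": [0, 0.1, -11], "yaw": 0, "jaw": 100}])

```text
clock: 39.25
eef_pos: [490.9, 132.3, 180.5]
tcp_rot: [-3.141, -0.0, 0.103]
contact_force: [1.5, 0.7, -0.3]
opening: 0.997
grasp_force: 0.0
```

>>> play_rows(steps=[{"delta_pos": [-2, 0, 0], "yaw": -0.14, "jaw": 90}, {"delta_pos": [-4, 0, 0], "yaw": -0.28, "jaw": 80}, {"delta_pos": [-6, 0, 0], "yaw": -0.42, "jaw": 70}, {"delta_pos": [-8, 0, 0], "yaw": -0.56, "jaw": 70}, {"delta_pos": [-10, 0, 0], "yaw": -0.7, "jaw": 70}, {"delta_pos": [-10, 0, 0], "yaw": -0.84, "jaw": 70}, {"delta_pos": [-10, 0, 0], "yaw": -0.98, "jaw": 70}, {"delta_pos": [-10, 0, 0], "yaw": -1.12, "jaw": 70}])

```text
clock: 40.05
eef_pos: [391.5, 122.1, 179.6]
tcp_rot: [3.141, -0.001, 1.229]
contact_force: [0.6, -0.2, 0.6]
opening: 0.701
grasp_force: 0.0
```

>>> play_rows(steps=[{"delta_pos": [0, 0, 0], "yaw": -0.14, "jaw": 70}, {"delta_pos": [0, 0, 0], "yaw": -0.28, "jaw": 70}, {"delta_pos": [0, 0, 0], "yaw": -0.42, "jaw": 70}, {"delta_pos": [0, 0, 0], "yaw": -0.47, "jaw": 70}, {"delta_pos": [0, 0, 0], "yaw": -0.47, "jaw": 70}, {"delta_pos": [0, 0, 0], "yaw": -0.47, "jaw": 70}, {"delta_pos": [0, 0, 0], "yaw": -0.47, "jaw": 70}, {"delta_pos": [0, 0, 0], "yaw": -0.47, "jaw": 70}])

```text
clock: 40.85
eef_pos: [391.4, 121.9, 179.3]
tcp_rot: [3.141, -0.0, 1.692]
contact_force: [-0.3, 0.2, 0.4]
opening: 0.704
grasp_force: 0.0
```

```bash
python3 -c "
from h import *
print(st())
p,d=vision.grab_frame('side'); save('s9.png',cv2.resize(p[210:310,270:400],None,fx=4,fy=4,interpolation=cv2.INTER_CUBIC))
for t in vision.landmark_of('side','gauge_grip')[:2]: print(t['conf'],t['uv'],ray('side',t['uv'],58))
for t in vision.cut_out('side','collar')[:2]: print(t['conf'],t['uv'])
h=cv2.cvtColor(p,cv2.COLOR_RGB2HSV); m=cv2.inRange(h,(3,110,60),(18,255,255)); k=np.zeros_like(m);k[235:290,305:345]=1
n,l,s,ce=cv2.connectedComponentsWithStats(m*k)
for i in range(1,n):
    if s[i,4]>10: print(s[i].tolist(),ray('side',ce[i],74).round(1))
m=cv2.inRange(h,(0,0,0),(180,255,45)); k*=0; k[236:249,315:345]=1; n,l,s,ce=cv2.connectedComponentsWithStats(m*k)
for i in range(1,n):
    if s[i,4]>10: print('grip',s[i].tolist(),ray('side',ce[i],60).round(1))
"
```

```text
{'clock': 40.85, 'eef_pos': [391.44, 121.905, 179.33], 'tcp_rot': [3.141, -0.0, 1.692], 'contact_force': [-0.253, 0.199, 0.384], 'opening': 0.704, 'grasp_force': 0.0, 'qpos': [0.298, 0.079, 2.121, 0.0, 0.941, 0.177]}
0.56 [329.8, 241.4] [481.1434019   43.14714656  58.        ]
0.87 [324.7, 266.3]
[318, 245, 13, 15, 127] [494.2  96.7  74. ]
[320, 261, 15, 23, 259] [487.4 158.3  74. ]
grip [315, 236, 30, 13, 208] [480.8  39.1  60. ]
```

View pics/s9.png

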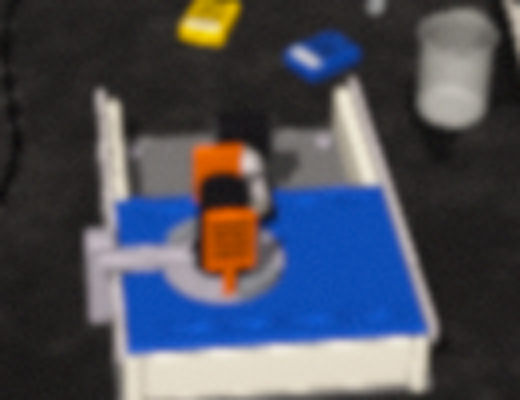

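Tabs are out at the same pixels as at the start, and the lid is shut. I go over the gauge grip at (247,130).

```bash
python3 -c "
from h import *
p,d=vision.grab_frame('top')
h=cv2.cvtColor(p,cv2.COLOR_RGB2HSV); g=p[205:228,275:300].max(-1); print(g)
go(481,47,110,1.693)
"
```

```text
[[208 186 134 103  98  98  98  98  98  98 104 142 151 153 153 152 152 152
  153 152 152 152 152 152 152]
 [210 199 141 105  99  98  97  99  97  98 103 141 152 153 153 153 152 153
  152 152 153 152 153 152 152]
 [209 207 144 107 100  99  97  98  98  97 101 128 148 152 153 153 152 153
  152 152 153 152 153 152 152]
 [203 212 150 111 100  98  99  98  97  98  99 108 143 153 153 153 152 152
  152 153 153 152 153 153 153]
 [202 210 151 115 102  98  98  98  98  98  98 105 143 152 153 153 152 152
  152 153 153 153 153 153 153]
 [202 205 154 118 103  99  99  99  98  97  97 104 140 150 151 153 152 153
  153 153 153 153 152 152 152]
 [199 204 166 127 105  99  98  98  99  97  91  94 120 126 129 146 153 153
  153 152 152 153 153 153 153]
 [174 184 177 135 106  99  99  98  98  93  78  73  77  73  80 124 147 153
  153 153 153 153 153 153 153]
 [137 142 161 129 105  99  98  98  97  85  70  66  65  63  62  96 142 152
  154 153 153 153 153 153 153]
 [126 123 119 107  98  95 101 100  98  83  70  65  64  63  61  87 140 152
  153 153 153 153 153 152 153]
 [104  96  89  94 104 114 136 120 113 103  75  66 
[... 684 characters left out ...]

 [ 99  91  89  96  97  90  85  96  99  99  97  83  75  76  79  78  88  97
  100 100 100  99  99  99 100]
 [152 133 146 154 129 111 101  99 100  99  99  98  96  95  97  98  98  99
  100 100  99 102 100  99  99]
 [201 179 198 200 153 119 104 100  99 100  99  99  99 100  99 100 100 101
  102 101 105 118 106 101 100]
 [206 194 207 208 169 128 107 100  99  99 100 100 100 101 102 103 103 105
  118 111 124 142 116 101 100]
 [212 202 209 209 181 134 106 100 100  99 101 101 101 103 120 124 125 128
  144 134 147 152 132 110 102]
 [209 209 212 210 194 140 106 100 100 101 101 101 101 106 141 152 152 152
  153 152 153 155 150 132 125]]
at [391.4 121.9 179.3] 1.692 delta cm [-8.52  7.98  6.93] yaw -0.001
```

>>> play_rows(steps=[{"delta_pos": [-2.1, 2, 0], "yaw": 0, "jaw": 70}, {"delta_pos": [-4.2, 4, 0], "yaw": 0, "jaw": 70}, {"delta_pos": [-6.4, 6, 0], "yaw": 0, "jaw": 70}, {"delta_pos": [-8.5, 8, 2], "yaw": 0, "jaw": 70}, {"delta_pos": [-8.5, 8, 5], "yaw": 0, "jaw": 70}, {"delta_pos": [-8.5, 8, 7], "yaw": 0, "jaw": 70}, {"delta_pos": [-8.5, 8, 7], "yaw": 0, "jaw": 70}, {"delta_pos": [-8.5, 8, 7], "yaw": 0, "jaw": 70}])

```text
clock: 41.85
eef_pos: [481.1, 47.3, 109.5]
tcp_rot: [-3.141, -0.0, 1.693]
contact_force: [-0.5, 0.3, -0.2]
opening: 0.697
grasp_force: 0.0
```

```bash
python3 -c "
from h import *
go(481,46.5,41,1.693)
"
```

```text
at [481.1  47.3 109.5] 1.693 delta cm [-0.07 -0.02  6.85] yaw -0.0
```

>>> play_rows(steps=[{"delta_pos": [0, 0, 2], "yaw": 0, "jaw": 70}, {"delta_pos": [0, 0, 4], "yaw": 0, "jaw": 70}, {"delta_pos": [0, 0, 5.5], "yaw": 0, "jaw": 70}, {"delta_pos": [0, 0, 6.8], "yaw": 0, "jaw": 70}, {"delta_pos": [0, 0, 6.8], "yaw": 0, "jaw": 70}, {"delta_pos": [0, 0, 6.8], "yaw": 0, "jaw": 25}, {"delta_pos": [0, 0, 6.8], "yaw": 0, "jaw": 25}, {"delta_pos": [0, 0, 6.8], "yaw": 0, "jaw": 25}], grip_force=60)

```text
clock: 42.65
eef_pos: [480.5, 47.0, 42.3]
tcp_rot: [-3.14, 0.0, 1.693]
contact_force: [-7.1, -2.6, 11.4]
opening: 0.339
grasp_force: 60.4
```

>>> play_rows(steps=[{"delta_pos": [0, 0, 0], "yaw": 0, "jaw": 25}, {"delta_pos": [0, 0, 0], "yaw": 0, "jaw": 25}, {"delta_pos": [0, 0, 0], "yaw": 0, "jaw": 25}, {"delta_pos": [0, 0, 0], "yaw": 0, "jaw": 25}, {"delta_pos": [0, 0, 0], "yaw": 0, "jaw": 25}, {"delta_pos": [0, 0, 0], "yaw": 0, "jaw": 25}, {"delta_pos": [0, 0, 0], "yaw": 0, "jaw": 25}, {"delta_pos": [0, 0, 0], "yaw": 0, "jaw": 25}])

```text
clock: 43.45
eef_pos: [480.4, 47.0, 42.3]
tcp_rot: [-3.141, 0.0, 1.692]
contact_force: [-5.9, -2.2, 10.2]
opening: 0.338
grasp_force: 60.2
```

>>> play_rows(steps=[{"delta_pos": [-0.3, 0, 0], "yaw": 0, "jaw": 25}, {"delta_pos": [-0.6, 0, 0], "yaw": 0, "jaw": 25}, {"delta_pos": [-0.9, 0, 0], "yaw": 0, "jaw": 25}, {"delta_pos": [-1.2, 0, 0], "yaw": 0, "jaw": 25}, {"delta_pos": [-1.5, 0, 0], "yaw": 0, "jaw": 25}, {"delta_pos": [-1.8, 0, 0], "yaw": 0, "jaw": 25}, {"delta_pos": [-2.1, 0, 0], "yaw": 0, "jaw": 25}, {"delta_pos": [-2.1, 0, 0], "yaw": 0, "jaw": 25}])

```text
clock: 44.25
eef_pos: [482.9, 27.1, 42.2]
tcp_rot: [-3.141, -0.002, 1.692]
contact_force: [-5.1, 7.8, 9.3]
opening: 0.338
grasp_force: 60.0
```

```bash
python3 -c "
from h import *
print(st())
p,d=vision.grab_frame('side'); np.savez('side10.npz',p=p); save('s10.png',cv2.resize(p[215:285,300:360],None,fx=8,fy=8,interpolation=cv2.INTER_CUBIC))
q=np.load('side3.npz')
h=cv2.cvtColor(p,cv2.COLOR_RGB2HSV); m=cv2.inRange(h,(3,110,60),(18,255,255)); k=np.zeros_like(m);k[235:290,305:345]=1
n,l,s,ce=cv2.connectedComponentsWithStats(m*k)
for i in range(1,n):
    if s[i,4]>10: print(s[i].tolist(),ray('side',ce[i],74).round(1))
print(st())
"
```

```text
{'clock': 44.25, 'eef_pos': [482.913, 27.116, 42.243], 'tcp_rot': [-3.141, -0.002, 1.692], 'contact_force': [-5.145, 7.793, 9.341], 'opening': 0.338, 'grasp_force': 59.983, 'qpos': [0.052, 0.418, 2.072, 0.002, 0.653, -0.071]}
[317, 243, 13, 15, 129] [496.2  93.4  74. ]
[320, 259, 16, 23, 263] [486.9 153.5  74. ]
{'clock': 44.3, 'eef_pos': [482.879, 27.215, 42.219], 'tcp_rot': [-3.141, -0.002, 1.692], 'contact_force': [-5.658, 9.654, 8.271], 'opening': 0.339, 'grasp_force': 59.982, 'qpos': [0.052, 0.418, 2.072, 0.002, 0.653, -0.071]}
```

View pics/s10.png

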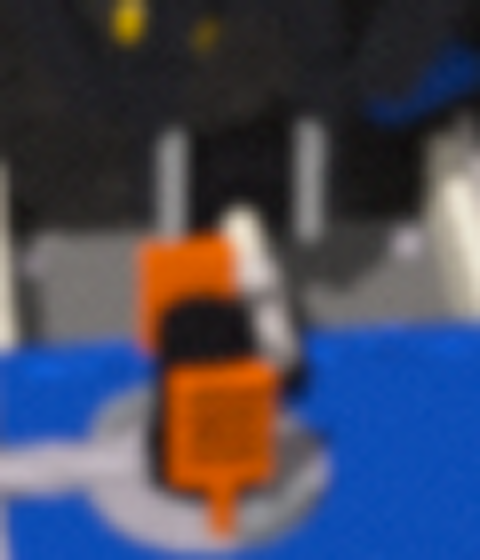

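The near tab moved to (220,430) and the grip is drawn out, so the lid took up its roughly 3 mm of play. Gauge travel is about 16.5 mm, so I pull 3.5 mm more and hold.

>>> play_rows(steps=[{"delta_pos": [-0.2, 0, 0], "yaw": 0, "jaw": 25}, {"delta_pos": [-0.35, 0, 0], "yaw": 0, "jaw": 25}, {"delta_pos": [-0.35, 0, 0], "yaw": 0, "jaw": 25}, {"delta_pos": [-0.35, 0, 0], "yaw": 0, "jaw": 25}, {"delta_pos": [-0.35, 0, 0], "yaw": 0, "jaw": 25}, {"delta_pos": [-0.35, 0, 0], "yaw": 0, "jaw": 25}, {"delta_pos": [-0.35, 0, 0], "yaw": 0, "jaw": 25}, {"delta_pos": [-0.35, 0, 0], "yaw": 0, "jaw": 25}])

```text
clock: 45.1
eef_pos: [483.3, 24.1, 42.2]
tcp_rot: [-3.141, -0.002, 1.692]
contact_force: [-6.1, 9.7, 9.2]
opening: 0.336
grasp_force: 60.0
```

```bash
python3 -c "
from h import *
print(st())
p,d=vision.grab_frame('side'); np.savez('side11.npz',p=p)
a=p[215:285,300:360]
h=cv2.cvtColor(p,cv2.COLOR_RGB2HSV); m=cv2.inRange(h,(3,110,60),(18,255,255)); k=np.zeros_like(m);k[235:290,305:345]=1
n,l,s,ce=cv2.connectedComponentsWithStats(m*k)
for i in range(1,n):
    if s[i,4]>10: print(s[i].tolist(),ray('side',ce[i],74).round(1))
p,d=vision.grab_frame('top'); b=cv2.resize(p[200:230,255:305],(480,288),interpolation=cv2.INTER_CUBIC)
save('s11.png',np.vstack([cv2.resize(a[:,:],(480,560),interpolation=cv2.INTER_CUBIC)[:300],b]))
f=[r.sense()['contact_force'][1]]; print(f)
"
```

```text
{'clock': 45.1, 'eef_pos': [483.278, 24.071, 42.226], 'tcp_rot': [-3.141, -0.002, 1.692], 'contact_force': [-6.145, 9.702, 9.184], 'opening': 0.336, 'grasp_force': 59.95, 'qpos': [0.045, 0.418, 2.071, 0.003, 0.654, -0.078]}
[317, 243, 13, 15, 130] [496.2  93.   74. ]
[320, 259, 16, 23, 266] [487.  153.2  74. ]
[np.float64(9.94896797486842)]
```

View pics/s11.png

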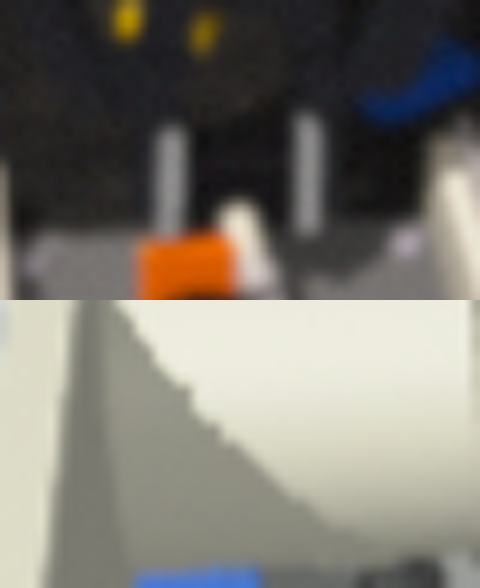

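>>> play_rows(steps=[{"delta_pos": [-0.1, 0, 0], "yaw": 0, "jaw": 25}, {"delta_pos": [-0.1, 0, 0], "yaw": 0, "jaw": 25}, {"delta_pos": [-0.1, 0, 0], "yaw": 0, "jaw": 25}, {"delta_pos": [-0.1, 0, 0], "yaw": 0, "jaw": 25}, {"delta_pos": [-0.1, 0, 0], "yaw": 0, "jaw": 25}, {"delta_pos": [-0.1, 0, 0], "yaw": 0, "jaw": 25}, {"delta_pos": [-0.1, 0, 0], "yaw": 0, "jaw": 25}, {"delta_pos": [-0.1, 0, 0], "yaw": 0, "jaw": 25}])

```text
clock: 46.0
eef_pos: [483.4, 23.1, 42.2]
tcp_rot: [-3.141, -0.002, 1.692]
contact_force: [-6.1, 9.2, 8.1]
opening: 0.339
grasp_force: 59.9
```

```bash
python3 -c "
from h import *
a=np.array(r.sense()['eef_pos']); f=[]
for i in range(6): vision.grab_frame('side'); f.append(r.sense()['contact_force'][1])
print(a,np.round(f,1),np.mean(f))
# lid shift by phase correlation of lid/collar part (start vs now)
q=np.load('side0.npz')['p']; p=vision.grab_frame('side')[0]
for w in((310,345,262,285),(290,370,268,292),(296,318,262,280)):
    A,B=[np.float32(cv2.cvtColor(i[w[2]-6:w[3]+6,w[0]-6:w[1]+6],cv2.COLOR_RGB2GRAY)) for i in(q,p)]
    s,_=cv2.phaseCorrelate(A,B,cv2.createHanningWindow(A.shape[::-1],cv2.CV_32F)); c=((w[0]+w[1])/2,(w[2]+w[3])/2)
    print(np.round(s,2),(ray('side',np.add(c,s),60)-ray('side',c,60)).round(1),round(_,2))
"
```

```text
[483.39317658  23.10511591  42.21575486] [10.1 10.   9.8  9.9  9.8  9.8] 9.911492177880048
[ 0.11 -1.57] [-0.2 -4.6 -0. ] 1.0
[ 0.06 -1.34] [-0.1 -3.8 -0. ] 0.95
[-0.25 -0.9 ] [ 0.6 -2.7  0. ] 0.92
```

>>> play_rows(steps=[{"delta_pos": [0, 0, 0], "yaw": 0, "jaw": 25}, {"delta_pos": [0, 0, 0], "yaw": 0, "jaw": 25}, {"delta_pos": [0, 0, 0], "yaw": 0, "jaw": 25}, {"delta_pos": [0, 0, 0], "yaw": 0, "jaw": 25}, {"delta_pos": [0, 0, 0], "yaw": 0, "jaw": 25}, {"delta_pos": [0, 0, 0], "yaw": 0, "jaw": 25}, {"delta_pos": [0, 0, 0], "yaw": 0, "jaw": 25}, {"delta_pos": [0, 0, 0], "yaw": 0, "jaw": 25}])

```text
clock: 47.15
eef_pos: [483.4, 23.1, 42.2]
tcp_rot: [-3.141, -0.002, 1.692]
contact_force: [-5.5, 10.6, 8.2]
opening: 0.341
grasp_force: 59.9
```

>>> play_rows(steps=[{"delta_pos": [0, 0, 0], "yaw": 0, "jaw": 25}, {"delta_pos": [0, 0, 0], "yaw": 0, "jaw": 25}, {"delta_pos": [0, 0, 0], "yaw": 0, "jaw": 25}, {"delta_pos": [0, 0, 0], "yaw": 0, "jaw": 25}, {"delta_pos": [0, 0, 0], "yaw": 0, "jaw": 25}, {"delta_pos": [0, 0, 0], "yaw": 0, "jaw": 25}, {"delta_pos": [0, 0, 0], "yaw": 0, "jaw": 25}, {"delta_pos": [0, 0, 0], "yaw": 0, "jaw": 25}])

```text
clock: 47.95
eef_pos: [483.5, 23.1, 42.2]
tcp_rot: [-3.141, -0.002, 1.692]
contact_force: [-5.2, 9.9, 8.1]
opening: 0.336
grasp_force: 59.9
```

>>> play_rows(steps=[{"delta_pos": [0, 0, 0], "yaw": 0, "jaw": 25}, {"delta_pos": [0, 0, 0], "yaw": 0, "jaw": 25}, {"delta_pos": [0, 0, 0], "yaw": 0, "jaw": 25}, {"delta_pos": [0, 0, 0], "yaw": 0, "jaw": 25}, {"delta_pos": [0, 0, 0], "yaw": 0, "jaw": 25}, {"delta_pos": [0, 0, 0], "yaw": 0, "jaw": 25}, {"delta_pos": [0, 0, 0], "yaw": 0, "jaw": 25}, {"delta_pos": [0, 0, 0], "yaw": 0, "jaw": 25}])

```text
clock: 48.75
eef_pos: [483.4, 23.1, 42.2]
tcp_rot: [-3.141, -0.002, 1.692]
contact_force: [-5.4, 9.6, 9.4]
opening: 0.34
grasp_force: 59.9
```

>>> play_rows(steps=[{"delta_pos": [0, 0, 0], "yaw": 0, "jaw": 25}, {"delta_pos": [0, 0, 0], "yaw": 0, "jaw": 25}, {"delta_pos": [0, 0, 0], "yaw": 0, "jaw": 25}, {"delta_pos": [0, 0, 0], "yaw": 0, "jaw": 25}, {"delta_pos": [0, 0, 0], "yaw": 0, "jaw": 25}, {"delta_pos": [0, 0, 0], "yaw": 0, "jaw": 25}, {"delta_pos": [0, 0, 0], "yaw": 0, "jaw": 25}, {"delta_pos": [0, 0, 0], "yaw": 0, "jaw": 25}])

```text
clock: 49.55
eef_pos: [483.5, 23.1, 42.2]
tcp_rot: [-3.141, -0.002, 1.692]
contact_force: [-5.6, 10.2, 8.3]
opening: 0.34
grasp_force: 59.9
```

>>> play_rows(steps=[{"delta_pos": [0, 0, 0], "yaw": 0, "jaw": 25}, {"delta_pos": [0, 0, 0], "yaw": 0, "jaw": 25}, {"delta_pos": [0, 0, 0], "yaw": 0, "jaw": 25}, {"delta_pos": [0, 0, 0], "yaw": 0, "jaw": 25}, {"delta_pos": [0, 0, 0], "yaw": 0, "jaw": 25}, {"delta_pos": [0, 0, 0], "yaw": 0, "jaw": 25}, {"delta_pos": [0, 0, 0], "yaw": 0, "jaw": 25}, {"delta_pos": [0, 0, 0], "yaw": 0, "jaw": 25}])

```text
clock: 50.35
eef_pos: [483.4, 23.1, 42.2]
tcp_rot: [-3.14, -0.002, 1.692]
contact_force: [-6.0, 10.3, 8.4]
opening: 0.336
grasp_force: 59.9
```

>>> play_rows(steps=[{"delta_pos": [0, 0, 0], "yaw": 0, "jaw": 25}, {"delta_pos": [0, 0, 0], "yaw": 0, "jaw": 25}, {"delta_pos": [0, 0, 0], "yaw": 0, "jaw": 25}, {"delta_pos": [0, 0, 0], "yaw": 0, "jaw": 25}, {"delta_pos": [0, 0, 0], "yaw": 0, "jaw": 25}, {"delta_pos": [0, 0, 0], "yaw": 0, "jaw": 25}, {"delta_pos": [0, 0, 0], "yaw": 0, "jaw": 25}, {"delta_pos": [0, 0, 0], "yaw": 0, "jaw": 25}])

```text
clock: 51.15
eef_pos: [483.4, 23.1, 42.2]
tcp_rot: [-3.141, -0.002, 1.692]
contact_force: [-6.0, 10.2, 8.1]
opening: 0.335
grasp_force: 59.9
```

>>> play_rows(steps=[{"delta_pos": [0, 0, 0], "yaw": 0, "jaw": 25}, {"delta_pos": [0, 0, 0], "yaw": 0, "jaw": 25}, {"delta_pos": [0, 0, 0], "yaw": 0, "jaw": 25}, {"delta_pos": [0, 0, 0], "yaw": 0, "jaw": 25}, {"delta_pos": [0, 0, 0], "yaw": 0, "jaw": 25}, {"delta_pos": [0, 0, 0], "yaw": 0, "jaw": 25}, {"delta_pos": [0, 0, 0], "yaw": 0, "jaw": 25}, {"delta_pos": [0, 0, 0], "yaw": 0, "jaw": 25}])

```text
clock: 51.95
eef_pos: [483.4, 23.1, 42.2]
tcp_rot: [-3.141, -0.002, 1.692]
contact_force: [-6.4, 10.4, 8.6]
opening: 0.335
grasp_force: 59.9
```

>>> play_rows(steps=[{"delta_pos": [0.4, 0, 0], "yaw": 0, "jaw": 25}, {"delta_pos": [0.8, 0, 0], "yaw": 0, "jaw": 25}, {"delta_pos": [1.2, 0, 0], "yaw": 0, "jaw": 25}, {"delta_pos": [1.6, 0, 0], "yaw": 0, "jaw": 25}, {"delta_pos": [2.0, 0, 0], "yaw": 0, "jaw": 25}, {"delta_pos": [2.1, 0, 0], "yaw": 0, "jaw": 25}, {"delta_pos": [2.1, 0, 0], "yaw": 0, "jaw": 25}, {"delta_pos": [2.1, 0, 0], "yaw": 0, "jaw": 25}])

```text
clock: 52.75
eef_pos: [480.9, 43.1, 42.3]
tcp_rot: [-3.141, -0.001, 1.692]
contact_force: [-6.0, 2.1, 10.0]
opening: 0.335
grasp_force: 60.1
```

>>> play_rows(steps=[{"delta_pos": [0, 0, 0], "yaw": 0, "jaw": 70}, {"delta_pos": [0, 0, 0], "yaw": 0, "jaw": 70}, {"delta_pos": [0, 0, 0], "yaw": 0, "jaw": 70}, {"delta_pos": [0, 0, 0], "yaw": 0, "jaw": 70}, {"delta_pos": [0, 0, -3], "yaw": 0, "jaw": 70}, {"delta_pos": [0, 0, -6], "yaw": 0, "jaw": 70}, {"delta_pos": [0, 0, -10], "yaw": 0, "jaw": 70}, {"delta_pos": [0, 0, -14], "yaw": 0, "jaw": 70}])

```text
clock: 53.55
eef_pos: [481.3, 42.7, 182.5]
tcp_rot: [-3.141, 0.0, 1.693]
contact_force: [0.8, -0.3, -0.2]
opening: 0.695
grasp_force: 0.0
```

>>> play_rows(steps=[{"delta_pos": [0, -4, 0], "yaw": 0, "jaw": 70}, {"delta_pos": [0, -8, 0], "yaw": 0, "jaw": 70}, {"delta_pos": [0, -10, 0], "yaw": 0, "jaw": 70}, {"delta_pos": [0, -10, 0], "yaw": 0, "jaw": 70}, {"delta_pos": [0, -10, 0], "yaw": 0, "jaw": 70}, {"delta_pos": [0, -10, 0], "yaw": 0, "jaw": 70}, {"delta_pos": [0, -10, 0], "yaw": 0, "jaw": 70}, {"delta_pos": [0, -10, 0], "yaw": 0, "jaw": 70}])

```text
clock: 54.35
eef_pos: [383.0, 30.7, 181.1]
tcp_rot: [-3.141, -0.0, 1.693]
contact_force: [-0.2, 0.2, 0.0]
opening: 0.697
grasp_force: 0.0
```

```bash
python3 -c "
from h import *
print(st())
p,d=vision.grab_frame('side'); t,_=vision.grab_frame('top')
a=cv2.resize(p[210:310,270:400],(520,400),interpolation=cv2.INTER_CUBIC)
save('s12.png',a)
h=cv2.cvtColor(p,cv2.COLOR_RGB2HSV); m=cv2.inRange(h,(3,110,60),(18,255,255)); k=np.zeros_like(m);k[235:290,305:345]=1
n,l,s,ce=cv2.connectedComponentsWithStats(m*k)
for i in range(1,n):
    if s[i,4]>10: print(s[i].tolist(),ray('side',ce[i],74).round(1))
g=t[205:228,275:300].max(-1); v,u=np.nonzero(g<72); print(u.mean()+275,v.mean()+205,u.min()+275,u.max()+275)
g=np.load('top0.npz')['p'][205:228,275:300].max(-1); v,u=np.nonzero(g<72); print(u.mean()+275,v.mean()+205,u.min()+275,u.max()+275)
"
```

```text
{'clock': 54.35, 'eef_pos': [383.033, 30.665, 181.136], 'tcp_rot': [-3.141, -0.0, 1.693], 'contact_force': [-0.157, 0.242, 0.01], 'opening': 0.697, 'grasp_force': 0.0, 'qpos': [0.076, 0.033, 2.166, -0.0, 0.943, -0.046]}
[317, 244, 14, 14, 134] [495.5  93.4  74. ]
[320, 260, 15, 22, 261] [487.1 154.9  74. ]
289.05405405405406 217.56756756756758 287 291
287.8536585365854 216.97560975609755 285 290
```

```bash
python3 -c "
from rig import r
print(r.sign_off())"
```

```text
the job is handed in; nothing more can be done
None
```

I packed all four cassettes, locked the lid, held the gauge near 20 mm (worked out from arm travel and force, since the red band was not visible) for over 5 s, let it go home, and handed the job in; no verdict came back.

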